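# Fetch the grater from the back of the crowded hook

## Robot

A 7-joint arm with a two-finger parallel gripper is mounted at the origin on the work surface. World frame = base frame: x ahead of the robot, y to its left, z up, the work surface at z = 0. Lengths are in m, angles in rad, forces in N, time in s.
With the tool pointing down it reaches from about 0.425 to 0.8 m from the base axis. Payload 8.3 kg.
Tool frame: the origin (TCP) lies between the finger pads; the fingertips stand ahead of it and the grasp point (between the pads) lies 8 mm behind it (arm.tips_ahead is the z of the fingertips in the tool frame, in m); z points along the fingers, y is the direction in which the jaws open and shut (so a half turn about z gives the same grasp; the last joint's range is limited). The gripper opens to 85 mm and grips with 20 to 120 N. Pads are 22 mm wide; open, the fingers measure 114 mm over their backs; the gripper's body (76 mm by 85 mm) begins 54 mm behind the grasp point. The pads swing forward as they close: fully open they stand 13 mm farther back than shut.
Start: joints at [-1.344, 0.383, 0.016, 1.37, -0.006, 1.388, -0.046], TCP at [0.179, 0.599, 0.242] pointing down, gripper open.
Joint ranges: [-2.95, 2.95], [-0.25, 2.06], [-1.52, 1.56], [0.18, 2.33], [-1.44, 4.58], [0.02, 2.06], [-3.01, 3.01]. Speed limits (rad/s): [2.39, 2.39, 3.01, 3.01, 3.14, 3.14, 3.14].

## Interface

Orientations are given as a rotation vector (axis times angle).
In Python, from station import arm, viewer gives the robot as it stands. The module is installed in compiled form; this text tells all that it offers.
- The arm moves only by the tool carry_out, never from a script. Its argument "increments" is a list that holds one entry, the list of rows, each a list of 6 numbers: the shift along the tool's x, y, z in cm, then the turn, a rotation vector about the tool's x, y, z in degrees. In form: [[[dx, dy, dz, ax, ay, az], ...]]. A call has exactly 5 rows; each row is the pose to reach, as a shift and turn from the pose measured when the call began, along the tool's axes at that moment; what a row does not reach only later rows make up. A row lasts 1/10 s, in which the tool goes at most 50 mm and 8.59 degrees, less where a joint would pass 70% of its speed; a pose out of reach is approached as far as the arm can. A call with a gripper value outside its range is refused whole. "grip" is the closure, from 0 (fully open) to 1 (shut), set as the call begins (left out, the last holds). The fingers move at their own pace and stop on an object; "squeeze" is the grip in N (left out, the last holds). Time passes only in rows, so rows that repeat a pose let the fingers close, or fill a call up. It gives the time, the measured TCP pose, the force and the opening at its end, in the units of the state.
- arm.state(): the state, without advancing time (a new reading comes with each control period).
- viewer.grab_frame(name): name is "scene" or "top" or "wrist"; returns (picture, depth): 480x640x3 uint8, red, green, blue; 480x640 float32, m along the optical axis (not along the pixel's ray), 0 where there is no reading.
- viewer.calibration(name): a dict with "camera_matrix" (3x3 intrinsics, pixels), "k1" (the pictures are not rectified: a ray, as slopes to the right and down, at radius r is drawn at 1 + k1 r^2 times it, then the intrinsics apply), "cam_to_world" (4x4, takes a point from camera to world coordinates). Camera axes: x right, y up, looking along -z (the intrinsics and any distortion apply to the point x, -y, -z); pixel columns grow to the right and rows downward; lengths in m; the calibration is good to about 2 mm. A picture is of the moment at which its call begins: read the wrist's pose just before it. calibration takes no time and is no camera call; for the wrist camera it gives the pose at the moment of the call.
- arm.hand_in(): hands the job in, once; it reports no verdict.
The state is a dict: "clock": time; "joint_positions": joint angles; "qvel": joint speeds; "effort": joint torques, N m; "tool_pos": TCP position; "tcp_rot": TCP orientation; "force": force on the tool from outside, world axes, zero at the start; "ft_torque": the same for the moment, N m; "width": opening from 0.0 (shut) to 1.0 (fully open).
Only numpy, scipy, OpenCV 4.12 (cv2) and the standard library are available. Lean on these libraries where they do the work, as an engineer would, in place of code of your own. Each camera call takes 0.05 s, during which the arm holds its last target.

## Task

Move the steel skimmer with the black loop and the blue turner off the full hook and hang both on the spare hook beside it, then take the orange grater that hung behind them, lay it flat on the dark draining mat and let go of it. Then take it again by its middle and seat it flat on the green catch box, fully down between the end lips and corner stops, with everything let go. Do not drop any of the three, and leave the blue bowl where it stands.

Things in the scene. Friction and masses are not known exactly. Their poses are not given: they have to be found in the camera images.
- full_hook: Crowded hook: level steel rod, 10 mm diameter, 240 mm up, on a fixed rail over the sink. Origin on the rod's centre line at the rail; the rod runs 138 mm along its -x axis (to the robot), ending in a red 16 mm ball centred on the rod; z up. Grater hangs 50 mm from the rail, skimmer and turner 84 and 118 mm, in either order. Nothing behind the rail rises over 20 mm above the rod. Fixed.
- spare_hook: Empty hook on the same rail, the same as the full hook (same frame, parallel, 150 mm to its left or right). Has room for two tools 35 to 45 mm apart. Fixed.
- skimmer_loop (a point): Skimmer: black loop 12 mm thick, round steel head 92 mm wide down to 164 mm below this point. Hung, the point lies 10 mm below the rod's centre line, mid loop. Loop (alike on all three tools): 44 mm wide outside (y), straight sides from 13 mm above to 32 mm below the point, top 24 mm above it. z up the tool, x through its thickness, along the rod when hung. 0.14 kg.
- turner_loop (a point): Blue slotted turner, loop and axes as the skimmer's; blade 72 mm wide, down to 162 mm below this point. 0.12 kg. All loops: opening 28 mm wide, from 15 mm above to 24 mm below this point, with a roof-shaped top that centres on the rod. To pass the hook's ball, lift a tool 6 to 18 mm from where it hangs.
- grater_loop (a point): Loop of the orange grater, as the skimmer's but 16 mm thick; the grater's foot is 161 mm below this point. Its width is 44 mm at the loop. 0.2 kg, give or take 30 percent.
- grater_mid (a point): Centre of the grater, 68.5 mm below its loop point. Flat and rigid, both faces alike: 16 mm thick (x), 54 mm wide (y; the 44 mm wide loop begins 37 mm above this point), 185 mm long (z, 92.5 mm each way; z points from foot to loop).
- mat: Dark ribbed draining mat fixed on the counter, 240 mm (x) by 150 mm (y), 4 mm thick, top at height 4 mm. Origin at the centre of its underside, z up.
- box_seat (a point): Centre of the seat of the fixed green catch box (212 mm in x, 80 mm in y), 60 mm up. The grater lies along its x, either way round, on a ledge at each end, centre 8 mm above this point. 8 mm high lips at the ends, 192 mm apart; 8 mm high corner stops, 62 mm apart in y, over 70 mm from the centre in x. Between them the side walls are 5 mm below the seat: room for fingers.
- bowl_in (a point): Blue bowl on the counter left of the robot's front, 110 mm across, 55 mm high; leave it alone. Point on its inner floor.

How it is judged:
On the way, in this order (a step that is already met when the one before it is completed fails the run):
1. skimmer and turner both hang on the spare hook, let go (x of skimmer_loop in the frame of spare_hook between -0.138 and -0.01 m and y of skimmer_loop in the frame of spare_hook between -0.015 and 0.015 m and z of skimmer_loop in the frame of spare_hook between -0.017 and -0.003 m and contact force between the fingers and skimmer below 0.1 N and linear speed of each of skimmer, turner below 0.05 m/s and x of turner_loop in the frame of spare_hook between -0.138 and -0.01 m and y of turner_loop in the frame of spare_hook between -0.015 and 0.015 m and z of turner_loop in the frame of spare_hook between -0.017 and -0.003 m and contact force between the fingers and turner below 0.1 N), for 0.2 s.
2. the grater lies flat on the mat, let go and still (x of grater_mid in the frame of mat between -0.12 and 0.12 m and y of grater_mid in the frame of mat between -0.075 and 0.075 m and z of grater_mid in the frame of mat below 0.025 m and angle between the x axis of grater_mid and the z axis of mat, either way round below 0.12 rad and contact force between the fingers and grater below 0.1 N and linear speed of grater below 0.03 m/s), for 0.2 s.
At the end, for the whole second after the job is handed in: Grater let go and still on the catch box: flat within 0.04 rad, along the box within 0.1 rad, centre within 10 mm of the seat centre sideways and 5.5 to 10.8 mm above it; skimmer and turner hang still, let go, on the spare hook between rail and ball (all of step 1 and horizontal distance between grater_mid and box_seat below 0.01 m and z of grater_mid in the frame of box_seat between 0.0055 and 0.0108 m and angle between the x axis of grater_mid and the z axis of box_seat, either way round below 0.04 rad and angle between the z axis of grater_mid and the x axis of box_seat, either way round below 0.1 rad and contact force between the fingers and grater below 0.1 N and linear speed of grater below 0.03 m/s); the robot touches nothing.
It fails at once if the skimmer or the turner is dropped (loop below 150 mm height) (height (world z) of any of skimmer_loop, turner_loop below 0.15 m).
It fails at once if the grater is dropped or thrown (faster than 1.3 m/s) (linear speed of grater above 1.3 m/s).
It fails at once if the bowl is disturbed (moved more than 40 mm) (distance of bowl_in from where it was at the start of the episode above 0.04 m).
It also fails if it takes over 69 s, if anything falls off the work surface, if the arm or the gripper's body presses on something with over 40 N, if the wrist force passes 120 N, or if a joint passes its speed limit or range.

## Working session

There is one attempt and no reset: what is moved stays moved. The work goes in short steps, Python scripts to look and compute and a tool call to move; the robot and the scene stay as the last step left them, time stands still between calls to the robot, and variables do not carry over. Pictures are saved under pics/ and viewed, and the job is handed in when it is done.

Besides the shell and the picture viewer there is one more tool, called after "Call:" as a command line: name --argument value ..., lists and objects as JSON in quotes. carry_out: Moves the arm, as the interface text tells. Its arguments: {"type":"object","properties":{"increments":{"type":"array"},"grip":{"type":"number"},"squeeze":{"type":"number"}},"required":["increments"]}

```bash
mkdir -p pics; ls; python3 - <<'E'
from station import arm, viewer
import cv2, numpy as np
print(arm.state(), arm.tips_ahead)
for n in ["scene","top","wrist"]:
    im,d=viewer.grab_frame(n); c=viewer.calibration(n)
    cv2.imwrite(f"pics/{n}0.png",im[:,:,::-1]); np.savez(f"pics/{n}0.npz",im=im,d=d,K=c["camera_matrix"],k1=c["k1"],T=c["cam_to_world"])
    print(n,c)
E
```

```text
pics
{'clock': 0.0, 'joint_positions': array([-1.34390433,  0.38421677,  0.01636731,  1.37117061, -0.00627843,
        1.38820769, -0.04652614]), 'qvel': array([-4.86977701e-05,  5.56160752e-05, -1.60276083e-03, -1.39741134e-03,
        1.88774176e-04,  1.19458630e-04,  8.54531594e-05]), 'effort': array([ 2.62940302e-04, -6.27601075e+01,  8.44640359e-01, -3.71837568e+01,
        1.65182428e-02,  1.39649029e-02, -4.09615723e-06]), 'tool_pos': array([0.17842459, 0.59847873, 0.24128469]), 'tcp_rot': array([-4.53505823e-01, -3.10845485e+00,  3.04601199e-03]), 'force': array([-0.27693745, -0.02942637, -0.91672586]), 'ft_torque': array([-0.00875335, -0.03630306,  0.01620018]), 'width': 1.0006267104811795} 0.011
scene {'camera_matrix': array([[503.08654149,   0.        , 313.02937806],
       [  0.        , 503.08654149, 238.46156645],
       [  0.        ,   0.        ,   1.        ]]), 'k1': -0.08732588922751185, 'cam_to_world': array([[ 0.24357164, -0.66708747,  0.70403634,  1.21986085],
       [ 0.9696847 ,  0.18216972, -0.16286738, -0.22504483],
       [-0.01960731,  0.72236314,  0.691
[... 414 characters left out ...]
.05968196],
       [-0.0043951 ,  0.09373863,  0.99558714,  1.58007312],
       [ 0.        ,  0.        ,  0.        ,  1.        ]])}
wrist {'camera_matrix': array([[358.48214133,   0.        , 323.14498918],
       [  0.        , 358.48214133, 235.65622982],
       [  0.        ,   0.        ,   1.        ]]), 'k1': -0.04586500300758451, 'cam_to_world': array([[ 2.85591704e-01, -9.19582963e-01, -2.69823188e-01,
         1.09755255e-01],
       [ 9.58351255e-01,  2.73891714e-01,  8.09085933e-02,
         6.19132637e-01],
       [-4.99828406e-04, -2.81692214e-01,  9.59504688e-01,
         3.72738265e-01],
       [ 0.00000000e+00,  0.00000000e+00,  0.00000000e+00,
         1.00000000e+00]])}
```

View pics/scene0.png

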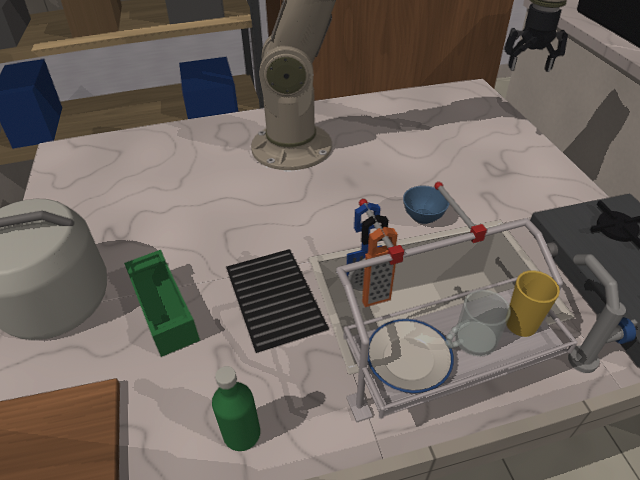

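View pics/top0.png

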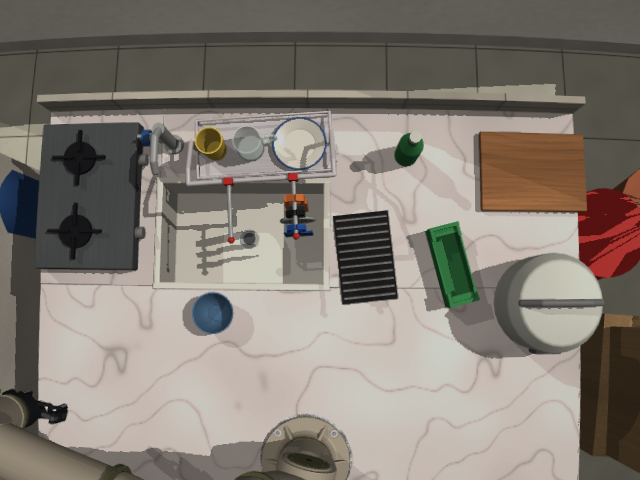

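View pics/wrist0.png

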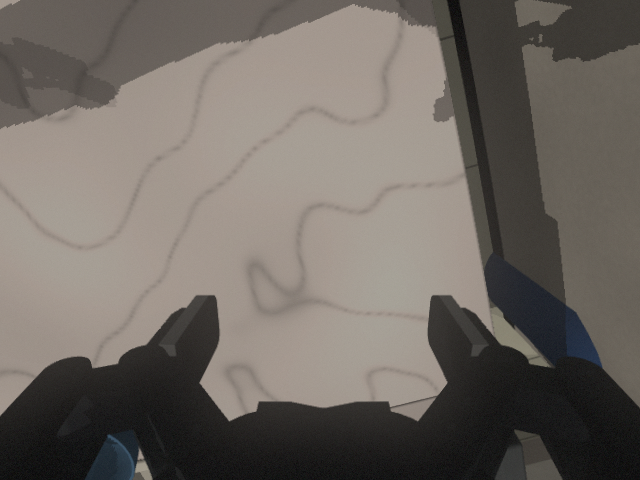

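The order from the robot's side is turner (blue), skimmer (black), then grater. The spare hook is to the left (+y). Next I'll measure the positions.

```bash
cat > h.py <<'E'
import numpy as np, cv2
from scipy.spatial.transform import Rotation as R
def load(n): 
    z=np.load(f"pics/{n}.npz"); return z["im"],z["d"],z["K"],float(z["k1"]),z["T"]
def grab(n,tag):
    from station import viewer
    c=viewer.calibration(n); im,d=viewer.grab_frame(n)
    cv2.imwrite(f"pics/{tag}.png",im[:,:,::-1]); np.savez(f"pics/{tag}.npz",im=im,d=d,K=c["camera_matrix"],k1=c["k1"],T=c["cam_to_world"])
    return load(tag)
def rays(uv,K,k1,T):
    uv=np.asarray(uv,float).reshape(-1,1,2)
    p=cv2.undistortPoints(uv,K,np.array([k1,0,0,0.]),None,None,None,(cv2.TERM_CRITERIA_COUNT,50,1e-9)).reshape(-1,2)
    d=np.c_[p[:,0],-p[:,1],-np.ones(len(p))]
    return T[:3,3],d@T[:3,:3].T
def onplane(uv,z,K,k1,T):
    o,d=rays(uv,K,k1,T); return o+d*((z-o[2])/d[:,2])[:,None]
def bydepth(uv,dep,K,k1,T):
    o,d=rays(uv,K,k1,T); return o+d*np.asarray(dep)[:,None]
def tri(o1,d1,o2,d2):
    d1=d1/np.linalg.norm(d1);d2=d2/np.linalg.norm(d2)
    A=np.c_[d1,-d2]; s=np.linalg.lstsq(A,o2-o1,rcond=None)[0]
    p,q=o1+s[0]*d1,o2+s[1]*d2; return (p+q)/2,np.linalg.norm(p-q)
def cloud(mask,d,K,k1,T):
    v,u=np.where(mask&(d>0)); return bydepth(np.c_[u,v],d[v,u],K,k1,T)
E
python3 - <<'E'
from h import *
for n in ["top0","scene0"]:
    im,d,K,k1,T=load(n); hsv=cv2.cvtColor(im,cv2.COLOR_RGB2HSV)
    masks=dict(red=((hsv[...,0]<6)|(hsv[...,0]>174))&(hsv[...,1]>140)&(hsv[...,2]>80),
      orange=(abs(hsv[...,0].astype(int)-12)<=7)&(hsv[...,1]>150)&(hsv[...,2]>110),
      blue=(abs(hsv[...,0].astype(int)-110)<=10)&(hsv[...,1]>150)&(hsv[...,2]>60),
      green=(abs(hsv[...,0].astype(int)-68)<=15)&(hsv[...,1]>120)&(hsv[...,2]>40))
    for k,m in masks.items():
        nn,l,st,c=cv2.connectedComponentsWithStats(m.astype(np.uint8))
        for i in range(1,nn):
            if st[i,4]>12 and st[i,4]<6000:
                P=cloud(l==i,d,K,k1,T)
                print(n,k,st[i],c[i].round(1),np.median(P,0).round(3),P.min(0).round(3),P.max(0).round(3))
E
```

```text
Traceback (most recent call last):
  File "h.py", line 24, in cloud
    v,u=np.where(mask&(d>0)); return bydepth(np.c_[u,v],d[v,u],K,k1,T)
                                     ~~~~~~~^^^^^^^^^^^^^^^^^^^^^^^^^^
  File "h.py", line 18, in bydepth
    o,d=rays(uv,K,k1,T); return o+d*np.asarray(dep)[:,None]
        ~~~~^^^^^^^^^^^
  File "h.py", line 12, in rays
    p=cv2.undistortPoints(uv,K,np.array([k1,0,0,0.]),None,None,None,(cv2.TERM_CRITERIA_COUNT,50,1e-9)).reshape(-1,2)
      ~~~~~~~~~~~~~~~~~~~^^^^^^^^^^^^^^^^^^^^^^^^^^^^^^^^^^^^^^^^^^^^^^^^^^^^^^^^^^^^^^^^^^^^^^^^^^^^^
cv2.error: OpenCV(4.12.0) :-1: error: (-5:Bad argument) in function 'undistortPoints'
> Overload resolution failed:
>  - undistortPoints() takes at most 6 arguments (7 given)
>  - undistortPoints() takes at most 6 arguments (7 given)
```

```bash
sed -i 's/cv2.undistortPoints(uv,K,np.array(\[k1,0,0,0.\]),None,None,None,(/cv2.undistortPointsIter(uv,K,np.array([k1,0,0,0.]),np.eye(3),np.eye(3),(/; s/COUNT,50/COUNT+cv2.TERM_CRITERIA_EPS,50/' h.py
cat > m.py <<'E'
from h import *
import sys
def masks(im):
    hsv=cv2.cvtColor(im,cv2.COLOR_RGB2HSV); H=hsv[...,0].astype(int)
    return dict(red=((H<6)|(H>174))&(hsv[...,1]>140)&(hsv[...,2]>80),
      orange=(abs(H-12)<=7)&(hsv[...,1]>150)&(hsv[...,2]>110),
      blue=(abs(H-110)<=10)&(hsv[...,1]>150)&(hsv[...,2]>60),
      green=(abs(H-68)<=15)&(hsv[...,1]>120)&(hsv[...,2]>40))
def rep(n,only=None):
    im,d,K,k1,T=load(n)
    for k,m in masks(im).items():
        if only and k not in only: continue
        nn,l,st,c=cv2.connectedComponentsWithStats(m.astype(np.uint8))
        for i in range(1,nn):
            if 12<st[i,4]<6000:
                P=cloud(l==i,d,K,k1,T)
                if len(P) : print(n,k,st[i],c[i].round(1),np.median(P,0).round(3),P.min(0).round(3),P.max(0).round(3))
if __name__=="__main__":
    rep("top0"); rep("scene0")
E
python3 m.py
```

```text
top0 red [288 173  10   7  60] [292.3 176.3] [0.71  0.025 0.254] [0.702 0.015 0.246] [0.718 0.036 0.261]
top0 red [223 178  11   7  67] [227.6 181. ] [0.698 0.175 0.253] [0.691 0.164 0.235] [0.705 0.186 0.258]
top0 red [ 578  188   62   90 4635] [609.1 233. ] [ 0.649 -0.992 -0.299] [ 0.502 -1.155 -0.394] [ 0.801 -0.769  0.024]
top0 red [293 233   7   6  30] [296.  235.7] [0.572 0.016 0.247] [0.568 0.009 0.242] [0.579 0.023 0.252]
top0 red [228 237   6   6  29] [230.7 239.4] [0.564 0.165 0.246] [0.558 0.16  0.242] [0.569 0.172 0.252]
top0 orange [623 169  17  29 310] [633.1 185. ] [ 0.83  -1.141 -0.389] [ 0.788 -1.168 -0.43 ] [ 0.891 -1.098 -0.37 ]
top0 orange [284 194  10   8  62] [288.7 197.7] [0.661 0.033 0.247] [0.653 0.024 0.196] [0.669 0.049 0.255]
top0 orange [295 194  13  12  81] [300.4 197.9] [0.662 0.008 0.246] [ 0.655 -0.005  0.16 ] [0.671 0.019 0.255]
top0 orange [629 197  11   7  31] [635.1 199.9] [ 0.779 -1.143 -0.389] [ 0.763 -1.159 -0.4  ] [ 0.79  -1.078 -0.297]
top0 blue [141 131  10  11  71] [144.9 135.4] [0.854 0.428 0.096] [0.839 0.419 0.078] [0.87  0.438 0.103]
to
[... 2131 characters left out ...]
 0.251]
scene0 blue [347 244  21  20 159] [357.2 253.7] [0.595 0.005 0.137] [ 0.592 -0.017  0.115] [0.6   0.022 0.161]
scene0 blue [370 327  11  14  15] [374.3 333.1] [ 0.769 -0.022  0.13 ] [ 0.761 -0.033  0.128] [ 0.781 -0.009  0.131]
scene0 blue [430 326  16  14  24] [438.3 332.4] [0.797 0.081 0.129] [0.78  0.072 0.128] [0.811 0.085 0.134]
scene0 blue [371 349  82  44 180] [418.3 378.9] [0.874 0.014 0.13 ] [ 0.829 -0.049  0.125] [0.889 0.086 0.134]
scene0 green [ 125  250   74  106 3993] [161.6 303.1] [ 0.51  -0.383  0.017] [ 0.409 -0.446 -0.002] [ 0.635 -0.318  0.072]
scene0 green [ 212  383   48   68 2298] [236.5 416.8] [ 0.844 -0.264  0.111] [ 0.806 -0.296  0.004] [ 0.856 -0.235  0.168]
```

```bash
cat > go.py <<'E'
# usage: go.py x y z yawdeg [pitchdeg] : tool-frame deltas (cm,deg) from the present pose; pitch>0 tips tool z toward +hook x
from h import *
import sys
from station import arm
def rot(yaw,pitch=0):
    c,s=np.cos(np.radians(yaw)),np.sin(np.radians(yaw))
    B=np.array([[-c,-s,0],[-s,c,0],[0,0,-1.]]).T
    B=np.c_[[-c,-s,0],[-s,c,0],[0,0,-1.]]
    return B@R.from_rotvec([0,-np.radians(pitch),0]).as_matrix()
def delta(p,Rt,s):
    R0=R.from_rotvec(s["tcp_rot"]).as_matrix()
    return np.r_[R0.T@(np.array(p)-s["tool_pos"])*100, np.degrees(R.from_matrix(R0.T@Rt).as_rotvec())]
if __name__=="__main__":
    s=arm.state(); a=[float(v) for v in sys.argv[1:]]
    print("t",s["clock"].__round__(2),"pos",s["tool_pos"].round(4),"F",s["force"].round(1),"w",round(s["width"],3))
    R0=R.from_rotvec(s["tcp_rot"]).as_matrix(); print("x",R0[:,0].round(3),"z",R0[:,2].round(3))
    print("q",s["joint_positions"].round(2))
    if len(a)>=4: print("delta",delta(a[:3],rot(*a[3:]),s).round(2).tolist())
E
python3 go.py 0.42 0.42 0.34 -5; python3 go.py 0.593 0.017 0.33 3.5
python3 - <<'E'
from h import *
a=np.array([.573,.016]);b=np.array([.564,.164]);r1=np.array([.712,.025]);r2=np.array([.7,.1745])
print(np.degrees(np.arctan2(*(r1-a)[::-1])),np.degrees(np.arctan2(*(r2-b)[::-1])),np.degrees(np.arctan2(-(b-a)[0],(b-a)[1])),np.degrees(np.arctan2(-(r2-r1)[0],(r2-r1)[1])))
im,d,K,k1,T=load("scene0")
for c in [(362.3,201.4),(437.6,184.5)]: 
  print(onplane([c],.24,K,k1,T))
im,d,K,k1,T=load("top0")
for c in [(296,235.7),(230.7,239.4)]: 
  print(onplane([c],.24,K,k1,T))
E
```

```text
t 0.15 pos [0.1785 0.5986 0.2415] F [-0.8  0.3 -0.2] w 1.001
x [-0.958  0.286 -0.   ] z [-0.    -0.001 -1.   ]
q [-1.34  0.38  0.02  1.37 -0.01  1.39 -0.05]
delta [-28.25, -10.23, -9.83, -0.09, -0.01, -11.6]
t 0.15 pos [0.1785 0.5986 0.2415] F [-0.8  0.3 -0.2] w 1.001
x [-0.958  0.286 -0.   ] z [-0.    -0.001 -1.   ]
q [-1.34  0.38  0.02  1.37 -0.01  1.39 -0.05]
delta [-56.34, -43.91, -8.78, -0.09, -0.01, -20.1]
3.7046274420771175 4.414813248727202 3.4799175042697184 4.589153422113614
[[0.56864347 0.01727648 0.24      ]]
[[0.55869276 0.16702231 0.24      ]]
[[0.57374239 0.01639776 0.24      ]]
[[0.5642692 0.1666063 0.24     ]]
```

Call:
carry_out --increments '[[[-5,-1,-5,0,0,-4],[-10,-2.5,-9,0,0,-8],[-15,-4.5,-10,0,0,-11.6],[-20,-7,-10,0,0,-11.6],[-24,-9,-10,0,0,-11.6]]]' --grip 0 --squeeze 60

```text
clock: 0.65
tool_pos: [0.3567, 0.4675, 0.3398]
tcp_rot: [0.136, 3.138, -0.0]
force: [1.4, 1.6, -0.3]
width: 0.999
```

```bash
python3 go.py 0.5925 0.0178 0.33 3.8
```

```text
t 0.65 pos [0.3567 0.4675 0.3398] F [ 1.4  1.6 -0.3] w 0.999
x [-0.996  0.087 -0.   ] z [ 0. -0. -1.]
q [-1.04  0.28  0.09  1.3  -0.03  1.57  0.53]
delta [-27.39, -42.76, 1.0, -0.01, 0.02, -8.77]
```

Call:
carry_out --increments '[[[-3,-4,0,0,0,-2],[-6,-8,0,0,0,-4],[-9,-12,0,0,0,-6],[-11,-16,0.5,0,0,-8],[-14,-20,1,0,0,-8.8]]]'

```text
clock: 1.15
tool_pos: [0.4787, 0.2547, 0.33]
tcp_rot: [-0.108, 3.139, 0.001]
force: [0.1, 0.9, -0.9]
width: 1.001
```

```bash
python3 go.py 0.5925 0.0178 0.33 3.8
```

```text
t 1.15 pos [0.4787 0.2547 0.33  ] F [ 0.1  0.9 -0.9] w 1.001
x [-0.998 -0.069 -0.   ] z [ 0.  0. -1.]
q [-0.74  0.17  0.23  1.45 -0.04  1.52  1.13]
delta [-9.72, -24.42, -0.01, 0.02, 0.02, 0.15]
```

Call:
carry_out --increments '[[[-2,-4.9,0,0,0,0],[-4,-9.8,0,0,0,0],[-6,-14.7,0,0,0,0],[-8,-19.5,0,0,0,0],[-9.7,-24.4,0,0,0,0]]]'

```text
clock: 1.65
tool_pos: [0.5871, 0.0292, 0.3297]
tcp_rot: [-0.109, 3.14, 0.001]
force: [1.1, 1.2, -0.2]
width: 0.997
```

```bash
python3 go.py 0.5925 0.0178 0.214 3.8; python3 -c "
from h import *
grab('wrist','w1')"
```

```text
t 1.65 pos [0.5871 0.0292 0.3297] F [ 1.1  1.2 -0.2] w 0.997
x [-0.998 -0.069 -0.   ] z [ 0.     0.001 -1.   ]
q [-0.41  0.29  0.4   1.33 -0.11  1.54  1.62]
delta [-0.46, -1.19, 11.57, 0.04, 0.01, 0.18]
```

View pics/w1.png

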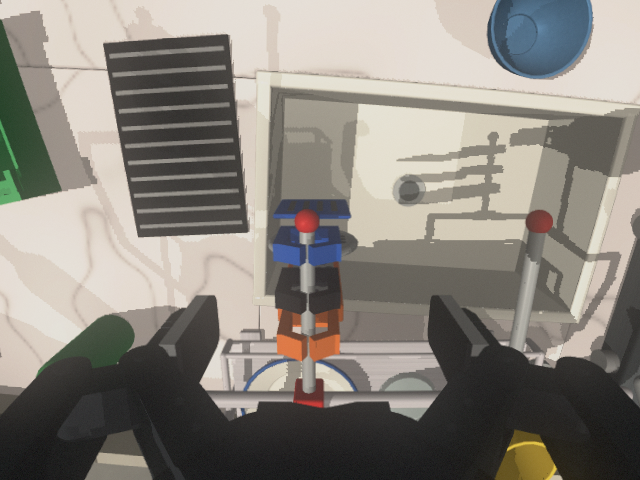

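Wrist view: full-hook ball at (306,222), turner loop about (307,247), skimmer loop (307,287), grater loop (307,340), spare ball (539,222). I'll refine using this view.

```bash
python3 - <<'E'
from h import *
im,d,K,k1,T=load("w1")
print(onplane([(306,222),(539,222),(307,232),(306,262),(307,302),(307,350),(517,345)],.24,K,k1,T))
import m; m.rep("w1",["red","blue","orange"])
E
```

```text
[[0.57205721 0.0174311  0.24      ]
 [0.56149672 0.16763649 0.24      ]
 [0.5786071  0.01844109 0.24      ]
 [0.59910057 0.01894717 0.24      ]
 [0.62804378 0.02123807 0.24      ]
 [0.66587136 0.02335452 0.24      ]
 [0.65267174 0.17410215 0.24      ]]
w1 red [295 211  23  22 377] [305.4 221.7] [0.57  0.017 0.246] [0.564 0.01  0.241] [0.578 0.024 0.249]
w1 red [541 220  11  11  64] [546.9 225.2] [0.562 0.168 0.247] [0.558 0.165 0.245] [0.565 0.173 0.249]
w1 red [294 395  29  13 164] [310.1 402.3] [0.7   0.028 0.252] [0.576 0.016 0.245] [0.703 0.037 0.394]
w1 orange [338 306   5  15  57] [340.  313.4] [0.656 0.048 0.199] [0.649 0.045 0.197] [0.664 0.05  0.222]
w1 orange [278 309   4  12  33] [279.4 313. ] [ 0.661 -0.001  0.198] [ 0.657 -0.003  0.197] [0.667 0.    0.2  ]
w1 orange [292 313   9  13  78] [295.9 319.9] [0.662 0.013 0.205] [0.656 0.01  0.204] [0.667 0.016 0.212]
w1 orange [316 312  12  15 113] [321.4 320.7] [0.662 0.033 0.206] [0.653 0.029 0.204] [0.667 0.038 0.207]
w1 orange [277 334  25  27 486] [289.2 346.4] [0.66  0.011 0.246] [0.651 0.002 0.241] [0.669 0.02  0.252]
w1 orange [310 334  30  27 579] [324.1 346.6] [0.658 0.035 0.247] [0.649 0.025 0.241] [0.667 0.045 0.252]
w1 blue [336 245   4  16  44] [337.9 253.5] [0.591 0.039 0.243] [0.585 0.038 0.242] [0.595 0.04  0.244]
```

Call:
carry_out --increments '[[[-0.4,-1.07,1,0,0,0],[-0.4,-1.07,4,0,0,0],[-0.4,-1.07,7.5,0,0,0],[-0.4,-1.07,10.5,0,0,0],[-0.4,-1.07,11.6,0,0,0]]]'

```text
clock: 2.2
tool_pos: [0.5915, 0.0075, 0.2098]
tcp_rot: [0.091, -3.135, 0.009]
force: [-0.8, -0.2, -0.7]
width: 1.001
```

Call:
carry_out --increments '[[[0,0,0,0,0,0],[0,0,0,0,0,0],[0,0,0,0,0,0],[0,0,0,0,0,0],[0,0,0,0,0,0]]]' --grip 1 --squeeze 60

```text
clock: 2.7
tool_pos: [0.5925, 0.0091, 0.2116]
tcp_rot: [0.094, -3.138, 0.006]
force: [0.5, 5.6, 2.8]
width: 0.508
```

```bash
python3 go.py 0.535 0.0147 0.226 4;  python3 -c "
from h import *
grab('wrist','w2')"
```

```text
t 2.7 pos [0.5925 0.0091 0.2116] F [0.5 5.6 2.8] w 0.508
x [-0.998 -0.06   0.002] z [-0.002 -0.004 -1.   ]
q [-0.38  0.34  0.4   1.53 -0.13  1.3   1.66]
delta [5.71, 0.89, -1.43, -0.2, -0.12, -0.58]
```

View pics/w2.png

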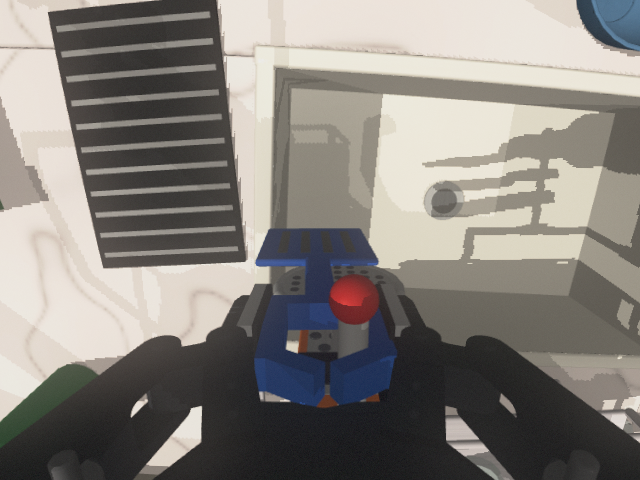

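The turner is gripped, but about 10 mm off-centre in y: the pose I read was still moving. I'll centre it and lift a little.

Call:
carry_out --increments '[[[0,0.3,-0.2,0,0,0],[0,0.6,-0.4,0,0,0],[0,0.9,-0.7,0,0,0],[0,0.95,-1.0,0,0,-0.6],[0,0.95,-1.0,0,0,-0.6]]]'

```text
clock: 3.25
tool_pos: [0.5921, 0.0186, 0.2222]
tcp_rot: [0.111, -3.138, 0.006]
force: [0.1, 0.1, -1.5]
width: 0.512
```

```bash
python3 -c "
from h import *
grab('scene','s2');grab('wrist','w3')
import m; m.rep('s2',['blue','red'])";python3 go.py 0.53 0.0144 0.226 4
```

```text
s2 red [437 183   5   4  16] [438.8 184.2] [0.564 0.165 0.245] [0.56  0.163 0.241] [0.567 0.17  0.248]
s2 red [471 224  16  19 194] [478.4 232.3] [0.704 0.174 0.25 ] [0.689 0.164 0.227] [0.707 0.186 0.255]
s2 red [387 245  17  20 221] [396.  253.7] [0.714 0.025 0.249] [ 0.47   0.014 -0.001] [0.717 0.155 0.255]
s2 blue [ 181   59   57   60 2465] [207.7  89.7] [-0.616 -0.202 -0.094] [-0.879 -0.298 -0.204] [-0.596 -0.099 -0.074]
s2 blue [   0   62   53   86 2824] [ 21.8 109.7] [-0.611 -0.896 -0.063] [-0.87  -0.986 -0.208] [-0.592 -0.822  0.022]
s2 blue [358 198  11  25  92] [362.3 210.4] [0.599 0.007 0.247] [ 0.589 -0.001  0.22 ] [0.62  0.02  0.269]
s2 blue [372 198   9  16  58] [377.2 205.4] [0.597 0.035 0.251] [0.59  0.024 0.232] [0.599 0.04  0.268]
s2 blue [378 241   3   6  13] [378.8 243.2] [0.594 0.046 0.154] [0.59  0.043 0.147] [0.597 0.049 0.157]
s2 blue [345 242  23  22 226] [354.6 251.9] [ 0.598 -0.002  0.149] [ 0.594 -0.022  0.12 ] [0.626 0.022 0.198]
s2 blue [370 327  11  14  15] [374.3 333.1] [ 0.77  -0.023  0.13 ] [ 0.76  -0.033  0.126] [ 0.781 -0.009  0.131]
s2 blue [430 326  16  14  23] [438.6 332.6] [0.798 0.081 0.13 ] [0.781 0.072 0.128] [0.813 0.085 0.132]
s2 blue [370 349  83  44 184] [417.4 378.4] [0.873 0.013 0.13 ] [ 0.822 -0.049  0.125] [0.89  0.087 0.134]
t 3.35 pos [0.5919 0.0183 0.2216] F [ 0.5 -0.5 -1.8] w 0.512
x [-0.998 -0.07   0.002] z [-0.002 -0.004 -1.   ]
q [-0.39  0.33  0.39  1.51 -0.13  1.32  1.65]
delta [6.2, 0.04, -0.43, -0.22, -0.12, -0.0]
```

View pics/w3.png

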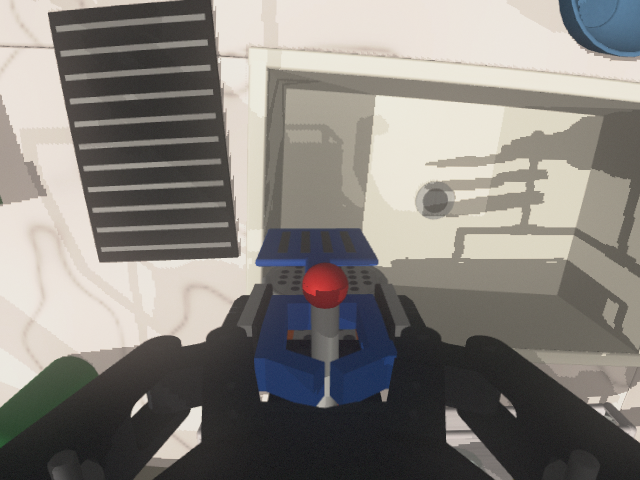

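View pics/s2.png

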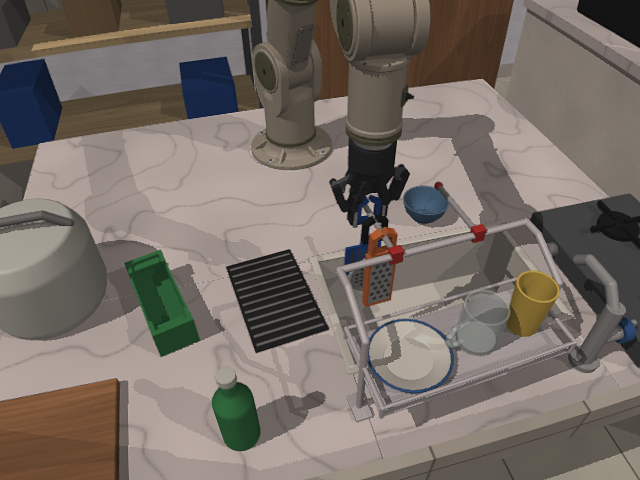

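Rod and ball are centred in the loop, and the lift is about 15 mm. I'll lower 3 mm and pull it out.

Call:
carry_out --increments '[[[0.2,0.03,0.3,-0.2,0,0],[1.5,0.03,0.3,-0.2,0,0],[3,0.03,0.3,-0.2,0,0],[4.6,0.03,0.3,-0.2,0,0],[6,0.03,0.3,-0.2,0,0]]]'

```text
clock: 3.85
tool_pos: [0.531, 0.0141, 0.2183]
tcp_rot: [0.109, -3.137, 0.001]
force: [-0.0, 0.1, -1.0]
width: 0.512
```

```bash
python3 go.py 0.528 0.1649 0.218 4
```

```text
t 3.85 pos [0.531  0.0141 0.2183] F [-0.   0.1 -1. ] w 0.512
x [-0.998 -0.069  0.003] z [-0.003 -0.    -1.   ]
q [-0.42  0.2   0.39  1.68 -0.08  1.28  1.62]
delta [-0.75, 15.06, 0.02, -0.01, -0.16, -0.03]
```

Call:
carry_out --increments '[[[0,2.5,0,0,0,0],[0,6.5,0,0,0,0],[0,10.5,0,0,0,0],[0,13.8,0,0,0,0],[0,15.05,0,0,0,0]]]'

```text
clock: 4.35
tool_pos: [0.5193, 0.1686, 0.2176]
tcp_rot: [0.117, -3.136, -0.002]
force: [0.3, -0.3, -0.7]
width: 0.511
```

```bash
python3 -c "
from h import *
grab('scene','s4');grab('wrist','w4')
import m; m.rep('s4',['blue','red'])";python3 go.py 0.6379 0.1726 0.218 4
```

```text
s4 red [435 182   8   7  36] [437.9 184.2] [0.564 0.164 0.245] [0.558 0.16  0.238] [0.569 0.171 0.249]
s4 red [359 199   8   7  32] [362.3 201.6] [0.575 0.015 0.245] [0.569 0.01  0.241] [0.579 0.022 0.249]
s4 red [471 224  16  19 195] [478.4 232.3] [0.704 0.175 0.25 ] [0.69  0.164 0.229] [0.707 0.187 0.254]
s4 red [387 245  17  20 221] [395.9 253.7] [0.714 0.026 0.25 ] [ 0.466  0.014 -0.005] [0.717 0.157 0.255]
s4 blue [202  71  31   9 107] [215.7  74.9] [-0.719 -0.163 -0.085] [-0.772 -0.212 -0.091] [-0.649 -0.101 -0.079]
s4 blue [ 181   78   56   41 1738] [207.4  97.3] [-0.611 -0.212 -0.122] [-0.73  -0.298 -0.204] [-0.592 -0.101 -0.077]
s4 blue [   0   85   53   63 2323] [ 22.3 117.1] [-0.609 -0.897 -0.086] [-0.658 -0.981 -0.207] [-0.592 -0.821  0.021]
s4 blue [423 163   9  16  28] [426.4 169. ] [0.526 0.155 0.258] [0.52  0.15  0.234] [0.528 0.166 0.263]
s4 blue [435 165   7  16  45] [438.6 171.4] [0.524 0.185 0.243] [0.516 0.174 0.223] [0.527 0.189 0.26 ]
s4 blue [403 180  36  58 760] [421.2 212.9] [0.524 0.163 0.141] [0.517 0.127 0.081] [0.529 0.199 0.229]
s4 blue [370 327  11  14  14] [374.1 333.5] [ 0.769 -0.023  0.13 ] [ 0.761 -0.034  0.128] [ 0.781 -0.009  0.131]
s4 blue [430 326  16  14  23] [438.6 332.6] [0.798 0.08  0.13 ] [0.781 0.071 0.128] [0.811 0.085 0.132]
s4 blue [371 349  82  44 181] [418.1 378.8] [0.873 0.014 0.13 ] [ 0.829 -0.049  0.126] [0.89  0.086 0.133]
t 4.45 pos [0.5198 0.1664 0.2177] F [ 0.9 -0.6 -1.1] w 0.511
x [-0.997 -0.073  0.004] z [-0.004 -0.    -1.   ]
q [-0.61  0.23  0.29  1.64 -0.07  1.29  1.33]
delta [-11.82, -0.24, -0.08, 0.0, -0.21, 0.19]
```

View pics/w4.png

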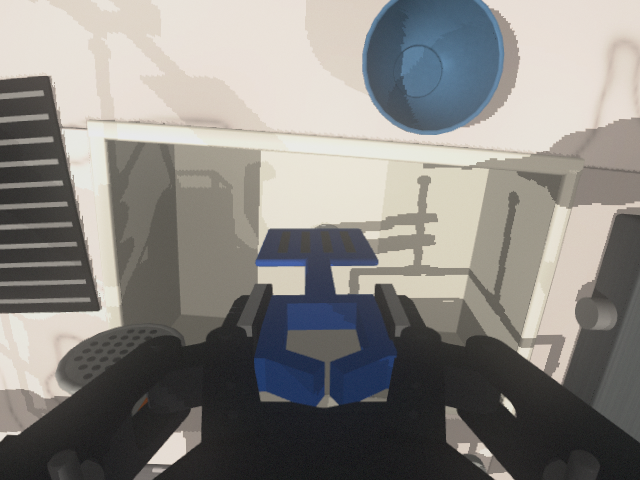

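View pics/s4.png

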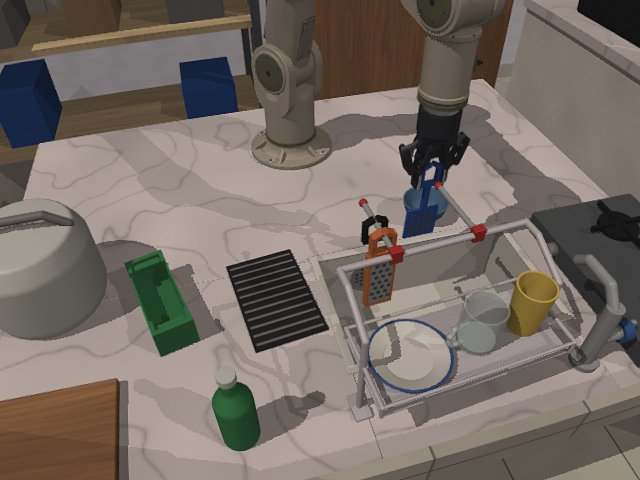

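The turner is clear of the hook and hanging straight. Next I'll slide it onto the spare rod, which is on the axis y≈0.165.

Call:
carry_out --increments '[[[-0.5,-0.2,-0.1,0,0,0],[-2.5,-0.25,-0.1,0,0,0],[-4.5,-0.25,-0.1,0,0,0],[-6.5,-0.25,-0.1,0,0,0],[-7.5,-0.25,-0.1,0,0,0]]]'

```text
clock: 4.95
tool_pos: [0.5967, 0.1664, 0.2182]
tcp_rot: [0.109, -3.136, 0.002]
force: [-0.7, -0.4, -1.4]
width: 0.506
```

```bash
python3 -c "
from h import *
grab('wrist','w5')";python3 go.py 0.6379 0.1726 0.218 4
```

```text
t 5.0 pos [0.5972 0.1667 0.2179] F [-0.5  0.3 -1.1] w 0.507
x [-0.998 -0.07   0.003] z [-0.003 -0.002 -1.   ]
q [-0.55  0.39  0.31  1.43 -0.12  1.34  1.4 ]
delta [-4.11, 0.3, -0.02, -0.09, -0.18, -0.01]
```

View pics/w5.png

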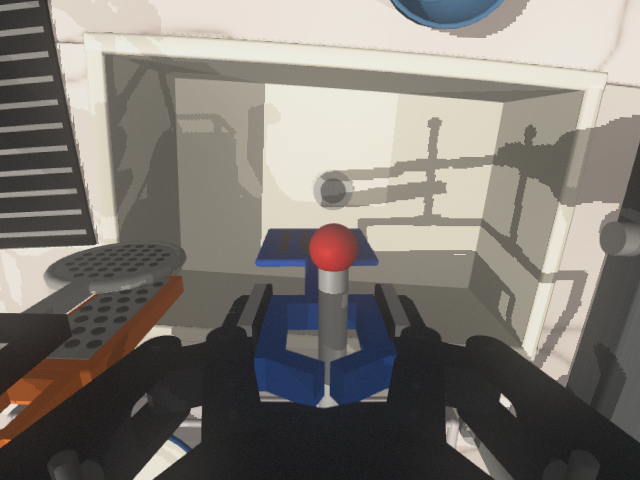

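The ball has passed through the loop and the rod sits about 2 mm right of loop centre. I'll go to depth, then lower.

Call:
carry_out --increments '[[[-1.5,0.25,0,0,0,0],[-3,0.28,0,0,0,0],[-4.1,0.3,0,0,0,0],[-4.1,0.3,0.4,0,0,0],[-4.1,0.3,0.8,0,0,0]]]'

```text
clock: 5.5
tool_pos: [0.6375, 0.1716, 0.2094]
tcp_rot: [0.107, -3.136, 0.003]
force: [-0.1, 0.5, -1.8]
width: 0.51
```

Call:
carry_out --increments '[[[0,0,0.15,0,0,0],[0,0,0.3,0,0,0],[0,0,0.35,0,0,0],[0,0,0.35,0,0,0],[0,0,0.35,0,0,0]]]'

```text
clock: 6.0
tool_pos: [0.6375, 0.1717, 0.2061]
tcp_rot: [0.108, -3.136, 0.003]
force: [-0.2, 0.3, -1.1]
width: 0.511
```

```bash
python3 -c "
from h import *
grab('wrist','w6')";python3 go.py 0.6379 0.1726 0.206 4
```

```text
t 6.05 pos [0.6375 0.1717 0.2061] F [ 1.2 -0.5 -2.1] w 0.51
x [-0.998 -0.069  0.003] z [-0.003 -0.002 -1.   ]
q [-0.52  0.49  0.31  1.32 -0.14  1.35  1.43]
delta [-0.05, 0.09, 0.01, -0.1, -0.19, -0.07]
```

View pics/w6.png

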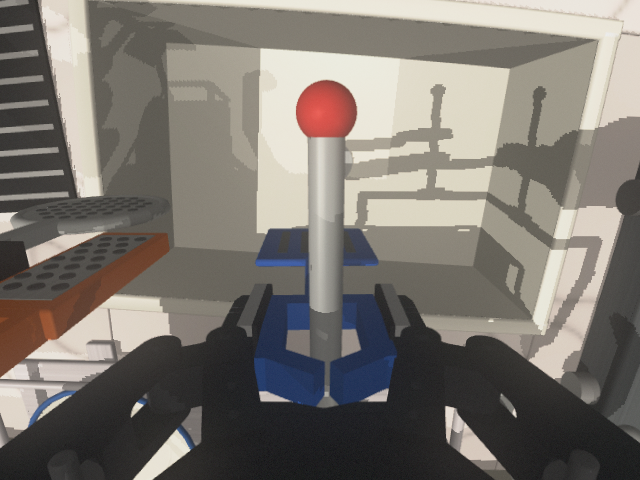

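Call:
carry_out --increments '[[[0,0.05,0.1,0,0,0],[0,0.05,0.2,0,0,0],[0,0.05,0.3,0,0,0],[0,0.05,0.3,0,0,0],[0,0.05,0.3,0,0,0]]]'

```text
clock: 6.55
tool_pos: [0.6379, 0.1724, 0.2047]
tcp_rot: [0.108, -3.138, 0.002]
force: [-2.4, -0.4, 6.5]
width: 0.513
```

Contact made (Fz 6.5 N), so I'll release.

Call:
carry_out --increments '[[[0,0,-0.1,0,0,0],[0,0,-0.1,0,0,0],[0,0,-0.1,0,0,0],[0,0,-0.1,0,0,0],[0,0,-0.1,0,0,0]]]' --grip 0

```text
clock: 7.05
tool_pos: [0.6378, 0.1724, 0.2055]
tcp_rot: [0.108, -3.138, 0.002]
force: [0.0, 0.1, 0.1]
width: 1.003
```

Call:
carry_out --increments '[[[0,0,-2,0,0,0],[0,0,-5,0,0,0],[0,0,-9,0,0,0],[0,0,-12,0,0,0],[0,0,-12,0,0,0]]]'

```text
clock: 7.55
tool_pos: [0.6396, 0.1726, 0.3311]
tcp_rot: [-0.108, 3.133, 0.001]
force: [0.5, -0.1, 0.2]
width: 1.007
```

```bash
python3 -c "
from h import *
grab('wrist','w7')";python3 go.py 0.6259 0.0211 0.33 4
```

```text
t 7.6 pos [0.639  0.1725 0.3282] F [-0.6 -0.4 -0.7] w 1.001
x [-0.998 -0.069 -0.003] z [ 0.003  0.    -1.   ]
q [-0.51  0.46  0.32  1.1  -0.14  1.6   1.41]
delta [2.34, -15.02, -0.19, -0.01, 0.18, -0.07]
```

View pics/w7.png

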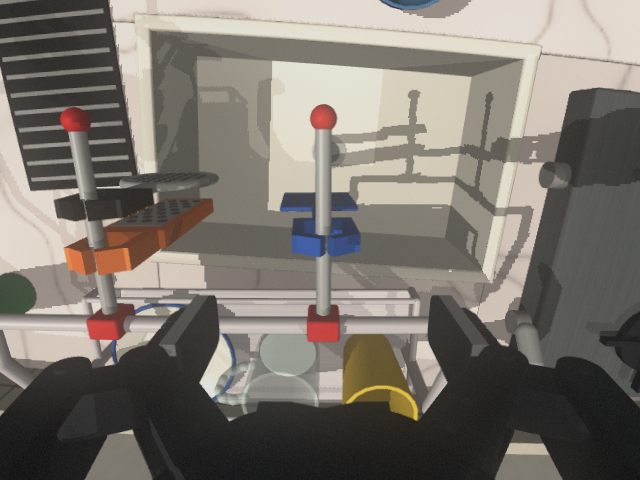

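The turner hangs on the spare rod at (325,237). Next is the skimmer.

Call:
carry_out --increments '[[[0.6,-4.5,0,0,0,0],[1.2,-9,0,0,0,0],[1.9,-13,0,0,0,0],[2.35,-15,0,0,0,0],[2.35,-15,0,0,0,0]]]'

```text
clock: 8.1
tool_pos: [0.625, 0.016, 0.3274]
tcp_rot: [-0.097, 3.138, -0.003]
force: [-1.0, -0.2, 1.3]
width: 0.999
```

```bash
python3 -c "
from h import *
im,d,K,k1,T=grab('wrist','w8')
print(onplane([(0,0)],.24,K,k1,T))";python3 go.py 0.6259 0.0211 0.205 4
```

```text
[[ 0.49075911 -0.17469237  0.24      ]]
t 8.15 pos [0.6253 0.0192 0.3272] F [ 1.   0.9 -0.7] w 0.999
x [-0.998 -0.065 -0.002] z [ 0.002 -0.    -1.   ]
q [-0.34  0.38  0.37  1.22 -0.13  1.56  1.65]
delta [-0.05, 0.19, 12.22, -0.03, 0.1, -0.28]
```

View pics/w8.png

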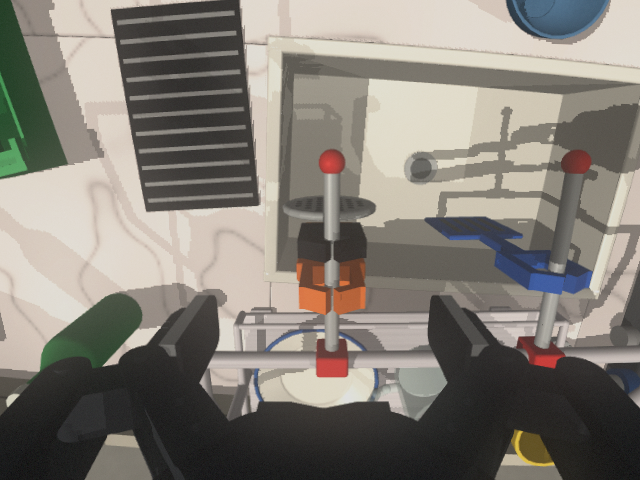

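Call:
carry_out --increments '[[[0,0.19,1,0,0,-0.2],[0,0.19,4.5,0,0,-0.2],[0,0.19,8.5,0,0,-0.2],[0,0.19,11.5,0,0,-0.2],[0,0.19,12.1,0,0,-0.2]]]'

```text
clock: 8.65
tool_pos: [0.6226, 0.0234, 0.2004]
tcp_rot: [0.112, -3.132, 0.001]
force: [-0.2, 0.4, -0.3]
width: 1.0
```

```bash
python3 -c "
from h import *
grab('wrist','w9')";python3 go.py 0.6259 0.0211 0.205 4
```

```text
t 8.7 pos [0.6235 0.023  0.2021] F [ 0.4  0.5 -0.9] w 0.999
x [-0.997 -0.071  0.005] z [-0.005 -0.001 -1.   ]
q [-0.34  0.42  0.35  1.44 -0.14  1.31  1.66]
delta [-0.23, -0.21, -0.29, -0.01, -0.28, 0.07]
```

View pics/w9.png

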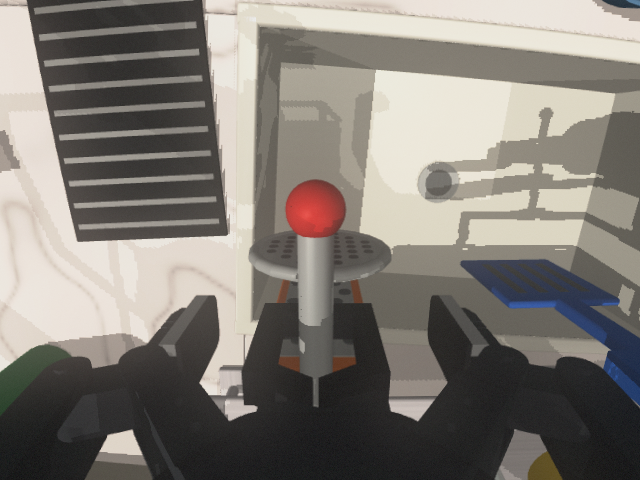

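Call:
carry_out --increments '[[[-0.2,-0.2,-0.3,0,0,0],[-0.2,-0.2,-0.3,0,0,0],[-0.2,-0.2,-0.3,0,0,0],[-0.2,-0.2,-0.3,0,0,0],[-0.2,-0.2,-0.3,0,0,0]]]' --grip 1

```text
clock: 9.2
tool_pos: [0.6267, 0.0213, 0.2069]
tcp_rot: [0.112, -3.138, -0.0]
force: [0.1, 0.2, 6.0]
width: 0.502
```

```bash
python3 go.py 0.6259 0.0211 0.217 4
```

```text
t 9.2 pos [0.6267 0.0213 0.2069] F [0.1 0.2 6. ] w 0.502
x [-0.997 -0.071  0.001] z [-0.001  0.    -1.   ]
q [-0.34  0.42  0.35  1.43 -0.15  1.32  1.66]
delta [0.08, -0.01, -1.01, 0.01, -0.08, 0.08]
```

Call:
carry_out --increments '[[[0,0,-0.4,0,0,0],[0,0,-0.8,0,0,0],[0,0,-1.2,0,0,0],[0,0,-1.2,0,0,0],[0,0,-1.2,0,0,0]]]'

```text
clock: 9.7
tool_pos: [0.6266, 0.0212, 0.2188]
tcp_rot: [0.112, -3.138, -0.0]
force: [-0.9, -0.3, -2.9]
width: 0.505
```

```bash
python3 -c "
from h import *
grab('wrist','w10')";python3 go.py 0.531 0.0145 0.219 4
```

```text
t 9.75 pos [0.6265 0.0213 0.2186] F [ 0.6 -0.  -0.7] w 0.503
x [-0.997 -0.071  0.002] z [-0.002 -0.    -1.   ]
q [-0.34  0.41  0.36  1.41 -0.14  1.34  1.66]
delta [9.57, 0.0, -0.02, 0.01, -0.12, 0.08]
```

View pics/w10.png

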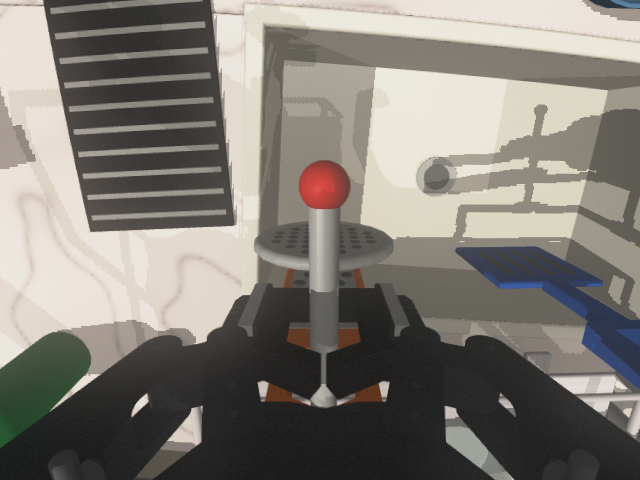

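The loop is centred on the rod and lifted 12 mm. Pulling out now.

Call:
carry_out --increments '[[[1.5,0,0,0,0,0],[4,0,0,0,0,0],[6.5,0,0,0,0,0],[9,0,0,0,0,0],[10,0,0,0,0,0]]]'

```text
clock: 10.25
tool_pos: [0.525, 0.0138, 0.2187]
tcp_rot: [0.111, -3.137, -0.001]
force: [-0.1, -0.9, -0.8]
width: 0.506
```

```bash
python3 go.py 0.522 0.1645 0.219 4
```

```text
t 10.25 pos [0.525  0.0138 0.2187] F [-0.1 -0.9 -0.8] w 0.506
x [-0.997 -0.071  0.003] z [-0.003  0.    -1.   ]
q [-0.4   0.18  0.36  1.69 -0.07  1.28  1.61]
delta [-0.77, 15.05, -0.02, 0.03, -0.16, 0.06]
```

Call:
carry_out --increments '[[[0,3,0,0,0,0],[0,7,0,0,0,0],[0,11,0,0,0,0],[0,14,0,0,0,0],[0,15.05,0,0,0,0]]]'

```text
clock: 10.75
tool_pos: [0.5136, 0.1686, 0.2185]
tcp_rot: [0.12, -3.136, -0.003]
force: [-1.0, 0.4, -1.0]
width: 0.507
```

```bash
python3 -c "
from h import *
grab('wrist','w11')";python3 go.py 0.598 0.1698 0.219 4
```

```text
t 10.8 pos [0.5137 0.1685 0.2184] F [ 0.   1.3 -1. ] w 0.502
x [-0.997 -0.076  0.003] z [-0.003  0.001 -1.   ]
q [-0.59  0.22  0.25  1.65 -0.06  1.29  1.32]
delta [-8.42, -0.51, -0.08, 0.1, -0.19, 0.38]
```

View pics/w11.png

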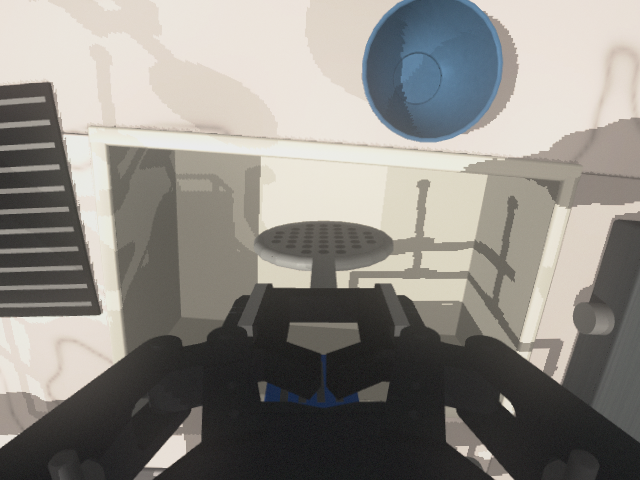

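Call:
carry_out --increments '[[[0,-0.45,-0.05,0,0,0.3],[-0.5,-0.47,-0.05,0,0,0.4],[-3,-0.5,-0.05,0,0,0.4],[-5.5,-0.5,-0.05,0,0,0.4],[-6.5,-0.5,-0.05,0,0,0.4]]]'

```text
clock: 11.3
tool_pos: [0.5812, 0.166, 0.2185]
tcp_rot: [0.103, -3.137, -0.001]
force: [-0.4, -0.5, -2.0]
width: 0.506
```

```bash
python3 -c "
from h import *
grab('wrist','w12')";python3 go.py 0.598 0.1698 0.219 4
```

```text
t 11.35 pos [0.5814 0.1662 0.2182] F [-0.7  0.2 -1.5] w 0.504
x [-0.998 -0.066  0.003] z [-0.003  0.    -1.   ]
q [-0.53  0.36  0.27  1.48 -0.1   1.33  1.38]
delta [-1.68, 0.25, -0.08, 0.02, -0.15, -0.22]
```

View pics/w12.png

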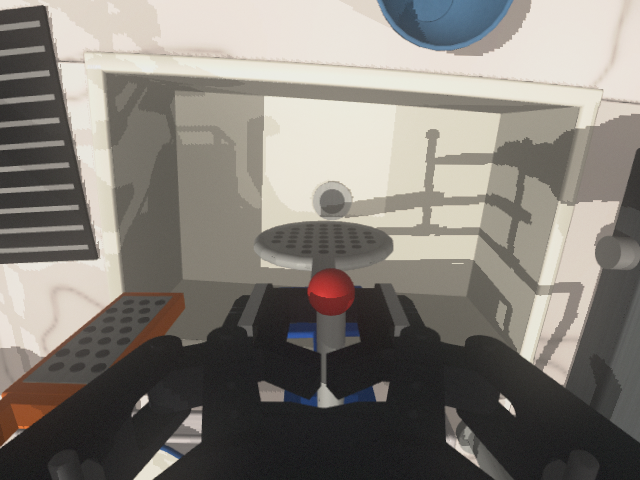

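Call:
carry_out --increments '[[[-0.9,0.2,0,0,0,0],[-1.7,0.25,0,0,0,0],[-1.7,0.25,0.4,0,0,0],[-1.7,0.25,0.8,0,0,0],[-1.7,0.25,1.1,0,0,0]]]'

```text
clock: 11.85
tool_pos: [0.5976, 0.1697, 0.2068]
tcp_rot: [0.103, -3.137, -0.0]
force: [-3.6, -1.7, 20.3]
width: 0.508
```

Call:
carry_out --increments '[[[0,0,0.1,0,0,0],[0,0,0.2,0,0,0],[0,0,0.25,0,0,0],[0,0,0.25,0,0,0],[0,0,0.25,0,0,0]]]'

```text
clock: 12.35
tool_pos: [0.5978, 0.1698, 0.2068]
tcp_rot: [0.104, -3.139, -0.002]
force: [-4.4, -1.2, 11.7]
width: 0.509
```

Seated, with an upward force of 11.7 N. I'll check with the camera and then release.

Call:
carry_out --increments '[[[0,0,-0.05,0,0,0],[0,0,-0.1,0,0,0],[0,0,-0.1,0,0,0],[0,0,-0.1,0,0,0],[0,0,-0.1,0,0,0]]]' --grip 0

```text
clock: 12.85
tool_pos: [0.5976, 0.1698, 0.2075]
tcp_rot: [0.104, -3.139, -0.002]
force: [0.3, 0.1, -0.2]
width: 0.996
```

Call:
carry_out --increments '[[[0,0,-1.5,0,0,0],[0,0,-5,0,0,0],[0,0,-9,0,0,0],[0,0,-12,0,0,0],[0,0,-12,0,0,0]]]'

```text
clock: 13.35
tool_pos: [0.5994, 0.1698, 0.3328]
tcp_rot: [-0.103, 3.133, 0.006]
force: [-0.2, -0.3, 0.3]
width: 1.0
```

```bash
python3 -c "
from h import *
grab('wrist','w13');grab('top','t13');grab('scene','s13')
import m; m.rep('t13',['red','orange','green']);m.rep('s13',['blue','orange'])";python3 go.py 0.6598 0.0234 0.33 4
```

```text
t13 red [288 173  10   7  60] [292.3 176.3] [0.709 0.025 0.255] [0.702 0.015 0.246] [0.718 0.036 0.261]
t13 red [223 178  11   7  67] [227.6 181. ] [0.698 0.175 0.252] [0.691 0.164 0.232] [0.706 0.186 0.259]
t13 red [ 578  188   62   90 4638] [609.1 232.9] [ 0.649 -0.992 -0.299] [ 0.503 -1.156 -0.395] [ 0.802 -0.768  0.026]
t13 red [293 233   7   6  31] [295.9 235.6] [0.573 0.016 0.246] [ 0.568  0.009 -0.163] [0.623 0.048 0.253]
t13 red [228 237   6   6  30] [230.6 239.5] [0.563 0.165 0.246] [0.558 0.16  0.239] [0.569 0.173 0.252]
t13 orange [623 169  17  29 310] [633.1 185. ] [ 0.83  -1.141 -0.388] [ 0.789 -1.168 -0.416] [ 0.891 -1.097 -0.375]
t13 orange [284 194  10   8  64] [288.7 197.8] [0.66  0.033 0.247] [0.653 0.024 0.197] [0.668 0.048 0.256]
t13 orange [295 194  13  12  82] [300.4 198. ] [0.662 0.008 0.246] [ 0.654 -0.005  0.158] [0.67  0.02  0.256]
t13 orange [629 197  11   7  31] [635.1 199.9] [ 0.779 -1.146 -0.386] [ 0.764 -1.161 -0.399] [ 0.789 -1.076 -0.293]
t13 orange [585 198   2  13  13] [585.9 204. ] [ 0.691 -0.768  0.021] [ 0.675 -0.771  0.017] [ 0.709 -0.767  0.026
[... 1068 characters left out ...]
19.4] [0.642 0.165 0.226] [0.593 0.149 0.185] [0.648 0.195 0.253]
s13 blue [427 245  38  36 544] [445.2 261.7] [0.642 0.166 0.121] [0.635 0.131 0.072] [0.646 0.203 0.162]
s13 blue [370 327  11  14  14] [374.1 333.5] [ 0.771 -0.024  0.129] [ 0.76  -0.033  0.128] [ 0.781 -0.009  0.131]
s13 blue [430 326  16  14  23] [438.6 332.6] [0.798 0.081 0.129] [0.781 0.071 0.127] [0.812 0.085 0.131]
s13 blue [371 349  82  44 178] [418.6 378.6] [0.873 0.015 0.13 ] [ 0.828 -0.049  0.125] [0.89  0.086 0.134]
t 13.5 pos [0.5976 0.1696 0.3267] F [-0.   0.1 -0.8] w 1.0
x [-0.998 -0.066  0.002] z [-0.002  0.001 -1.   ]
q [-0.52  0.36  0.28  1.23 -0.1   1.56  1.38]
delta [-5.24, -15.0, -0.36, 0.06, -0.11, -0.21]
```

View pics/s13.png

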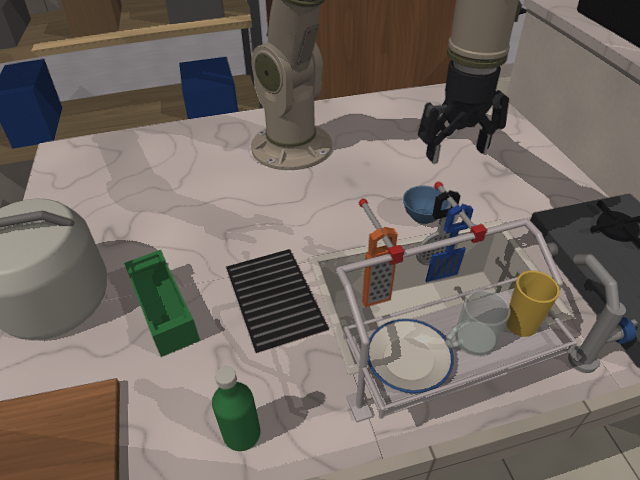

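View pics/t13.png

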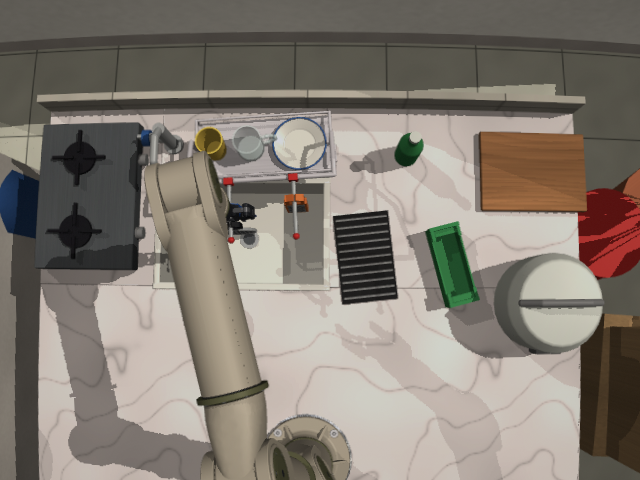

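View pics/w13.png

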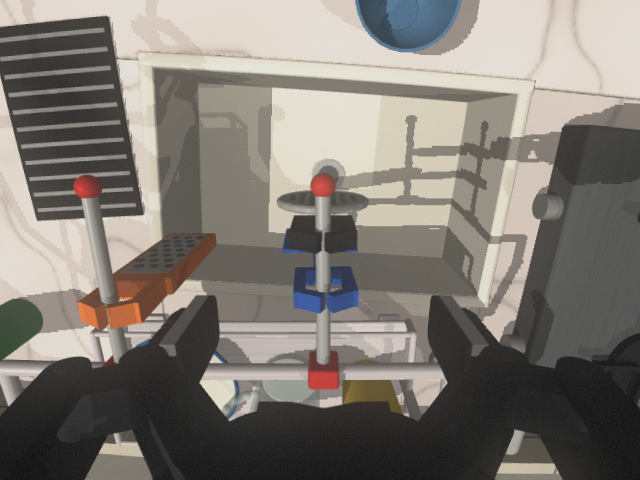

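Both tools hang on the spare hook: skimmer loop at wrist pixel (323,232), turner at (325,287). Now I'll measure the mat and the box.

```bash
cat > mb.py <<'E'
from h import *
import m
def run(n):
    im,d,K,k1,T=load(n); hsv=cv2.cvtColor(im,cv2.COLOR_RGB2HSV)
    dk=(hsv[...,2]<70).astype(np.uint8)
    dk=cv2.morphologyEx(dk,cv2.MORPH_CLOSE,np.ones((7,7)))
    nn,l,st,c=cv2.connectedComponentsWithStats(dk)
    for i in range(1,nn):
        if not(3000<st[i,4]<60000): continue
        P=cloud(l==i,d,K,k1,T)
        md=np.median(P,0)
        if abs(md[2]-.004)>.01 or not(-.2<md[1]<0): continue
        v,u=np.where(l==i); X=onplane(np.c_[u,v],.004,K,k1,T)
        r=cv2.minAreaRect((X[:,:2]*1000).astype(np.float32)); print(n,"mat",np.round(r[0],1),np.round(r[1],1),round(r[2],2))
    g=m.masks(im)["green"].astype(np.uint8); nn,l,st,c=cv2.connectedComponentsWithStats(g)
    for i in range(1,nn):
        if st[i,4]<1500: continue
        P=cloud(l==i,d,K,k1,T); 
        if np.median(P,0)[0]>.7: continue
        for lo,hi in((.05,.08),(.062,.08),(.05,.0615)):
            Q=P[(P[:,2]>lo)&(P[:,2]<hi)]
            if len(Q)<10: continue
            r=cv2.minAreaRect((Q[:,:2]*1000).astype(np.float32)); print(n,"box",lo,len(Q),np.round(r[0],1),np.round(r[1],1),round(r[2],2),np.median(Q[:,2]).round(4))
if __name__=="__main__":
    import sys
    for n in sys.argv[1:]: run(n)
E
python3 mb.py top0 t13 scene0 s13; python3 - <<'E'
import cv2
im=cv2.imread("pics/t13.png"); cv2.imwrite("pics/c1.png",cv2.resize(im[200:320,320:490],None,fx=4,fy=4,interpolation=cv2.INTER_CUBIC))
E
```

```text
top0 mat [ 544.2 -155.3] [237.7 148.6] 6.46
top0 box 0.05 855 [ 521.8 -381.5] [209.8  80.6] 15.12 0.0623
top0 box 0.062 445 [ 521.8 -381.2] [209.7  79.7] 14.94 0.0675
top0 box 0.05 387 [ 522.  -381.5] [204.8  80.6] 15.12 0.0574
t13 mat [ 544.2 -155.2] [237.7 148.1] 6.48
t13 box 0.05 843 [ 522.  -381.8] [210.1  81. ] 15.11 0.0628
t13 box 0.062 451 [ 521.9 -381.3] [210.3  79.3] 15.32 0.0674
t13 box 0.05 364 [ 523.  -381.5] [206.6  80.4] 14.96 0.0574
scene0 mat [ 543.6 -154.4] [239.6 150.7] 6.48
scene0 box 0.05 1313 [ 522.2 -382.1] [214.5  77.8] 14.86 0.061
scene0 box 0.062 596 [ 522.4 -382.7] [214.3  77.4] 15.09 0.0669
scene0 box 0.05 688 [ 525.  -381.4] [208.8  77.8] 14.86 0.0575
s13 mat [ 543.7 -154.8] [239.1 150.1] 6.6
s13 box 0.05 1306 [ 521.2 -382.4] [215.9  77.8] 14.87 0.0609
s13 box 0.062 588 [ 521.2 -382.6] [215.9  77. ] 14.86 0.0669
s13 box 0.05 695 [ 524.7 -381.4] [208.4  77.8] 14.87 0.0578
```

View pics/c1.png

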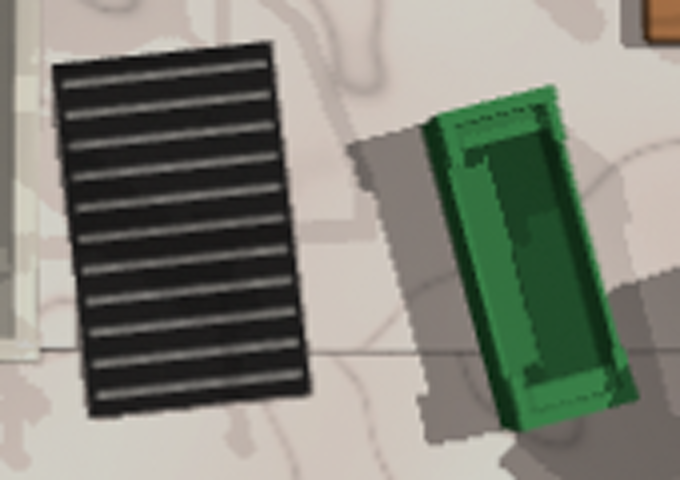

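Call:
carry_out --increments '[[[-1.3,-4,0,0,0,0],[-2.8,-8,0,0,0,-0.2],[-4.3,-12.3,0,0,0,-0.2],[-5.24,-15,0,0,0,-0.2],[-5.24,-15,0,0,0,-0.2]]]'

```text
clock: 14.0
tool_pos: [0.6599, 0.0169, 0.3239]
tcp_rot: [0.096, -3.134, 0.004]
force: [-0.3, -0.8, -0.3]
width: 1.003
```

Call:
carry_out --increments '[[[0,0,0,0,0,0],[0,0,2,0,0,0],[0,0,4,0,0,0],[0,0,6,0,0,0],[0,0,6,0,0,0]]]'

```text
clock: 14.5
tool_pos: [0.6576, 0.0187, 0.2597]
tcp_rot: [0.099, -3.127, 0.003]
force: [0.4, -0.5, -0.2]
width: 0.997
```

```bash
python3 -c "
from h import *
grab('wrist','w14')";python3 go.py 0.6598 0.0234 0.218 4
```

```text
t 14.55 pos [0.6584 0.0184 0.2619] F [-0.5  0.3  0.2] w 0.998
x [-0.998 -0.063  0.01 ] z [-0.01  -0.002 -1.   ]
q [-0.3   0.47  0.34  1.23 -0.15  1.47  1.66]
delta [-0.22, 0.5, 4.39, -0.1, -0.57, -0.38]
```

View pics/w14.png

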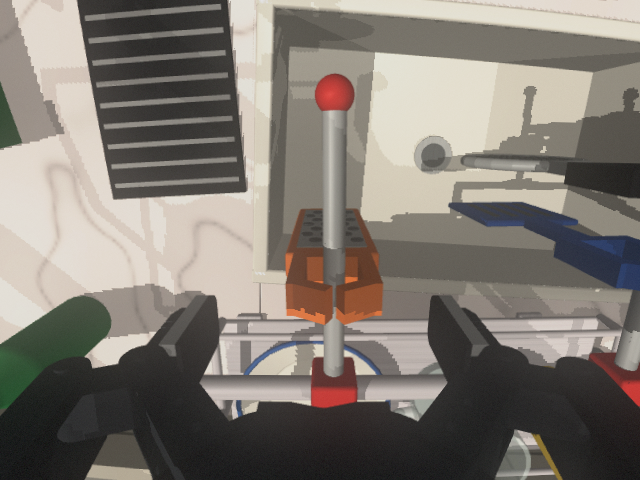

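Call:
carry_out --increments '[[[-0.2,0.5,1,0,-0.5,-0.3],[-0.2,0.5,2.5,0,-0.5,-0.3],[-0.2,0.5,4,0,-0.5,-0.3],[-0.2,0.5,4.4,0,-0.5,-0.3],[-0.2,0.5,4.4,0,-0.5,-0.3]]]'

```text
clock: 15.05
tool_pos: [0.6595, 0.024, 0.2183]
tcp_rot: [0.109, -3.138, 0.003]
force: [-0.1, 0.1, -0.5]
width: 1.001
```

```bash
python3 go.py 0.6598 0.0234 0.218 4
```

```text
t 15.05 pos [0.6595 0.024  0.2183] F [-0.1  0.1 -0.5] w 1.001
x [-0.998 -0.069  0.001] z [-0.001 -0.002 -1.   ]
q [-0.3   0.48  0.33  1.31 -0.15  1.37  1.66]
delta [-0.02, -0.06, 0.03, -0.09, -0.09, -0.04]
```

Call:
carry_out --increments '[[[0,-0.05,0,0,0,0],[0,-0.05,0,0,0,0],[0,-0.05,0,0,0,0],[0,-0.05,0,0,0,0],[0,-0.05,0,0,0,0]]]' --grip 1 --squeeze 40

```text
clock: 15.55
tool_pos: [0.66, 0.0235, 0.2193]
tcp_rot: [-0.109, 3.14, -0.002]
force: [-1.2, 0.6, 6.3]
width: 0.509
```

Call:
carry_out --increments '[[[0,0,-0.4,0,0,0],[0,0,-0.8,0,0,0],[0,0,-1.2,0,0,0],[0,0,-1.2,0,0,0],[0,0,-1.2,0,0,0]]]'

```text
clock: 16.05
tool_pos: [0.6599, 0.0235, 0.2311]
tcp_rot: [0.109, -3.14, 0.002]
force: [0.6, -0.4, -2.3]
width: 0.507
```

```bash
python3 -c "
from h import *
grab('wrist','w15')";python3 go.py 0.524 0.0140 0.23 4
```

```text
t 16.1 pos [0.6598 0.0235 0.2309] F [ 0.   0.9 -2.2] w 0.507
x [-0.998 -0.069  0.   ] z [-0.    -0.001 -1.   ]
q [-0.3   0.48  0.33  1.29 -0.15  1.4   1.66]
delta [13.62, -0.01, 0.1, -0.08, -0.03, -0.03]
```

View pics/w15.png

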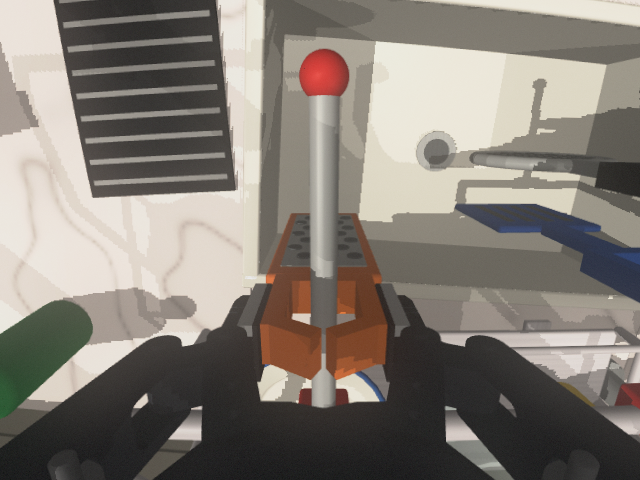

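The grater is lifted and centred. Pulling it along the rod and out.

Call:
carry_out --increments '[[[1.5,0,0,0,0,0],[4.5,0,0,0,0,0],[8,0,0,0,0,0],[11.5,0,0,0,0,0],[13.5,0,0,0,0,0]]]'

```text
clock: 16.6
tool_pos: [0.5228, 0.0138, 0.2309]
tcp_rot: [0.108, -3.138, 0.002]
force: [0.4, -0.3, -2.4]
width: 0.51
```

```bash
python3 go.py 0.53 -0.15 0.27 6.5 -20
```

```text
t 16.6 pos [0.5228 0.0138 0.2309] F [ 0.4 -0.3 -2.4] w 0.51
x [-0.998 -0.069  0.001] z [-0.001 -0.001 -1.   ]
q [-0.38  0.17  0.33  1.68 -0.06  1.3   1.6 ]
delta [0.42, -16.39, -3.9, 0.39, 19.92, -2.54]
```

Call:
carry_out --increments '[[[0,-2.5,-1,0,3,-0.5],[0,-6.5,-2,0,8,-1],[0.2,-10.5,-3,0,13,-2],[0.4,-14.5,-3.9,0,17,-2.5],[0.4,-16.4,-3.9,0,20,-2.5]]]'

```text
clock: 17.1
tool_pos: [0.53, -0.1545, 0.2712]
tcp_rot: [0.151, -2.786, 0.021]
force: [-0.0, -1.0, -1.8]
width: 0.506
```

```bash
python3 go.py 0.56 -0.152 0.22 6.5 -40
```

```text
t 17.1 pos [ 0.53   -0.1545  0.2712] F [-0.  -1.  -1.8] w 0.506
x [-0.933 -0.102  0.344] z [-0.343 -0.033 -0.939]
q [-0.12  0.49  0.44  1.25 -0.07  1.77  1.99]
delta [-4.59, -0.1, 3.77, 0.37, 19.86, -0.18]
```

```bash
python3 go.py 0.53 -0.155 0.155 6.5 -36
```

```text
t 17.1 pos [ 0.53   -0.1545  0.2712] F [-0.  -1.  -1.8] w 0.506
x [-0.933 -0.102  0.344] z [-0.343 -0.033 -0.939]
q [-0.12  0.49  0.44  1.25 -0.07  1.77  1.99]
delta [-3.99, -0.1, 10.91, 0.36, 15.86, -0.19]
```

Call:
carry_out --increments '[[[-0.8,0,2,0,4,0],[-1.6,0,4.5,0,8,0],[-2.5,0,7,0,12,0],[-3.4,0,9.3,0,16,0],[-4,0,10.9,0,16,0]]]'

```text
clock: 17.6
tool_pos: [0.5297, -0.1528, 0.1506]
tcp_rot: [0.139, -2.501, 0.038]
force: [0.1, 0.9, -2.7]
width: 0.511
```

```bash
python3 -c "
from h import *
grab('scene','s16')"; python3 go.py 0.53 -0.155 0.125 6.5 -36
```

```text
t 17.65 pos [ 0.5291 -0.153   0.1492] F [-0.3  0.3 -6.5] w 0.51
x [-0.799 -0.091  0.594] z [-0.591 -0.06  -0.804]
q [-0.1   0.78  0.42  1.18 -0.06  1.83  1.98]
delta [-1.49, -0.22, 1.9, 0.45, -0.45, -0.02]
```

View pics/s16.png

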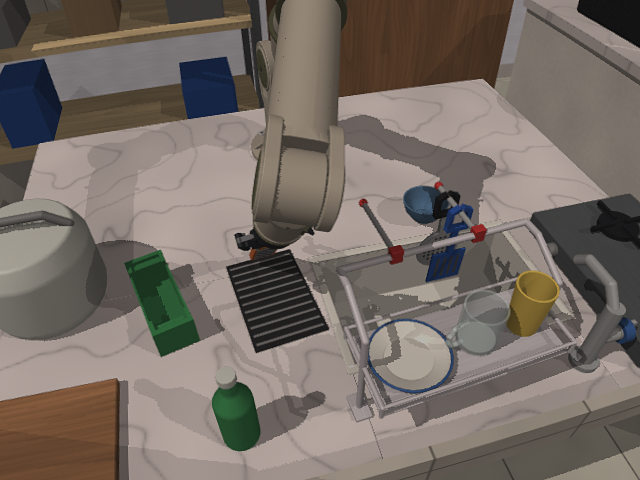

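Call:
carry_out --increments '[[[-0.5,-0.1,0.7,0,0,0],[-1.1,-0.1,1.4,0,0,0],[-2.1,-0.1,1.5,0,0,0],[-3.5,-0.1,1.6,0,0,0],[-5,-0.1,1.9,0,0,0]]]' --squeeze 25

```text
clock: 18.15
tool_pos: [0.5592, -0.1509, 0.1062]
tcp_rot: [0.138, -2.505, 0.038]
force: [3.3, -0.7, 4.7]
width: 0.51
```

```bash
python3 -c "
from h import *
grab('wrist','w17')"; python3 go.py 0.53 -0.155 0.125 6.5 -36
```

```text
t 18.2 pos [ 0.56   -0.1502  0.1039] F [ 3.7 -0.4  4.7] w 0.51
x [-0.801 -0.091  0.592] z [-0.589 -0.06  -0.806]
q [-0.08  0.89  0.4   1.09 -0.09  1.81  1.97]
delta [3.7, -0.14, 0.09, 0.39, -0.3, 0.01]
```

View pics/w17.png

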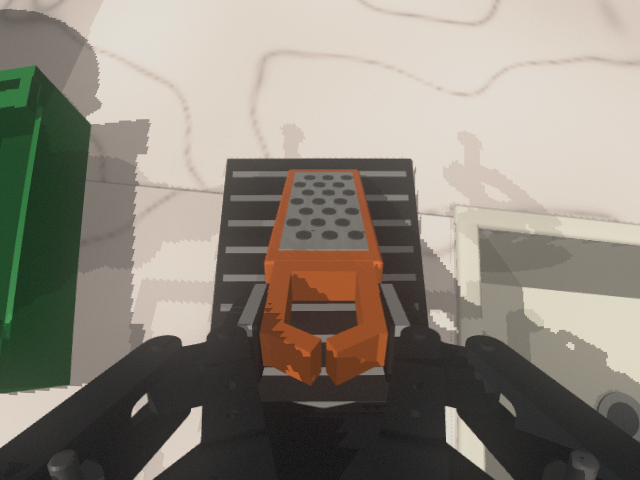

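The grater pivots in the pads with its foot on the mat. Continuing down the arc.

Call:
carry_out --increments '[[[-1.3,-0.1,0.3,0,0,0],[-2.6,-0.1,0.7,0,0,0],[-3.8,-0.1,1.1,0,0,0],[-5.3,-0.1,1.9,0,0,0],[-6.7,-0.1,2.7,0,0,0]]]'

```text
clock: 18.7
tool_pos: [0.5985, -0.1468, 0.0418]
tcp_rot: [0.14, -2.505, 0.039]
force: [-2.7, -0.4, 0.7]
width: 0.51
```

```bash
python3 -c "
from h import *
grab('wrist','w18');grab('scene','s18')"; python3 go.py 0.60 -0.148 0.020 6.5 -36
```

```text
t 18.8 pos [ 0.5974 -0.1462  0.0395] F [-1.5  0.1 -1. ] w 0.506
x [-0.799 -0.092  0.594] z [-0.591 -0.06  -0.804]
q [-0.06  1.04  0.38  0.96 -0.13  1.79  1.94]
delta [-1.35, -0.22, 1.43, 0.42, -0.47, 0.07]
```

View pics/w18.png

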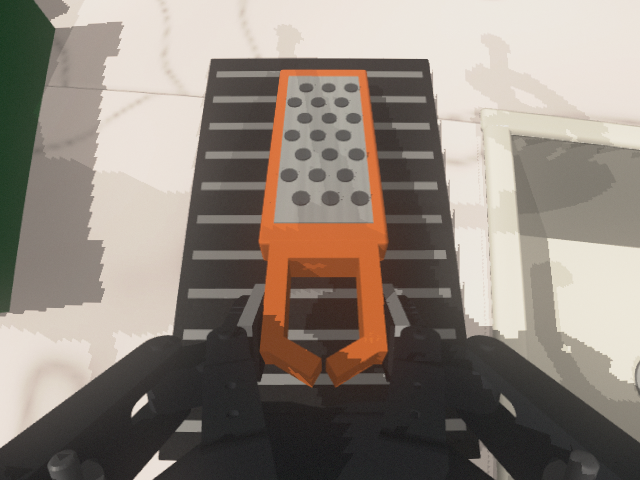

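View pics/s18.png

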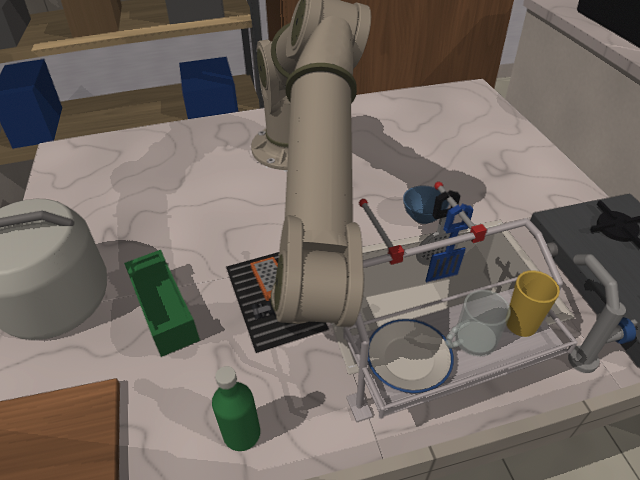

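Call:
carry_out --increments '[[[-0.4,0,0.3,0,0,0],[-0.8,0,0.7,0,0,0],[-1.2,0,1.1,0,0,0],[-1.4,0,1.25,0,0,0],[-1.4,0,1.25,0,0,0]]]'

```text
clock: 19.3
tool_pos: [0.6012, -0.1456, 0.0209]
tcp_rot: [0.141, -2.501, 0.037]
force: [1.6, -0.2, 2.0]
width: 0.508
```

```bash
python3 -c "
from h import *
im,d,K,k1,T=grab('wrist','w19')
import m
P=cloud(m.masks(im)['orange'],d,K,k1,T); P=P[P[:,2]<.08]
v,u=P[:,0],P[:,2]
c=np.linalg.lstsq(np.c_[P[:,0],P[:,1],np.ones(len(P))],P[:,2],rcond=None)[0]; print(c,P.min(0),P.max(0))
"; python3 go.py
```

```text
[ 0.11847902  0.01189221 -0.03157949] [ 0.44576744 -0.18904933  0.00233583] [ 0.62987704 -0.11996526  0.04505357]
t 19.35 pos [ 0.6011 -0.1457  0.0212] F [1.2 0.3 0.7] w 0.511
x [-0.799 -0.092  0.595] z [-0.592 -0.06  -0.804]
q [-0.06  1.06  0.38  0.95 -0.13  1.78  1.94]
```

View pics/w19.png

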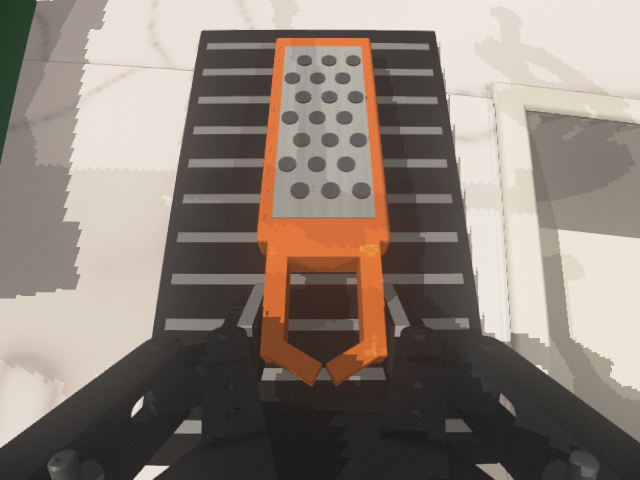

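Call:
carry_out --increments '[[[-0.3,0,0.3,0,0,0],[-0.4,0,0.4,0,0,0],[-0.4,0,0.4,0,0,0],[-0.4,0,0.4,0,0,0],[-0.4,0,0.4,0,0,0]]]'

```text
clock: 19.85
tool_pos: [0.6019, -0.1457, 0.0162]
tcp_rot: [0.14, -2.501, 0.037]
force: [-0.3, 0.5, 6.1]
width: 0.506
```

Call:
carry_out --increments '[[[0,0,0,0,0,0],[0,0,0,0,0,0],[0,0,0,0,0,0],[0,0,0,0,0,0],[0,0,0,0,0,0]]]' --grip 0

```text
clock: 20.35
tool_pos: [0.6018, -0.1456, 0.016]
tcp_rot: [0.14, -2.501, 0.037]
force: [0.4, 0.2, 1.9]
width: 1.002
```

Call:
carry_out --increments '[[[0,0,-1,0,0,0],[0,0,-4,0,0,0],[0,0,-8,0,0,0],[0,0,-12,0,-8,0],[0,0,-14,0,-16,0]]]'

```text
clock: 20.85
tool_pos: [0.6873, -0.1369, 0.1263]
tcp_rot: [0.157, -2.783, 0.02]
force: [0.3, -0.9, 1.3]
width: 0.997
```

```bash
python3 go.py 0.525 -0.157 0.2 6.5
```

```text
t 20.85 pos [ 0.6873 -0.1369  0.1263] F [ 0.3 -0.9  1.3] w 0.997
x [-0.932 -0.106  0.347] z [-0.346 -0.034 -0.938]
q [-0.04  0.94  0.37  0.83 -0.18  1.75  1.92]
delta [17.9, -0.15, -1.23, 0.33, -20.33, -0.05]
```

Call:
carry_out --increments '[[[3,0,-1,0,-5,0],[7,0,-2,0,-10,0],[11.5,0,-2,0,-15,0],[15.5,0,-1.5,0,-20,0],[17.9,-0.15,-1.2,0,-20.3,0]]]'

```text
clock: 21.35
tool_pos: [0.5193, -0.1584, 0.2001]
tcp_rot: [-0.169, 3.136, 0.012]
force: [0.6, -0.2, 0.6]
width: 1.0
```

```bash
python3 -c "
from h import *
import m
im,d,K,k1,T=grab('wrist','w20')
g=m.masks(im)['orange']
P=cloud(g,d,K,k1,T); P=P[P[:,2]<.08]
print(np.linalg.lstsq(np.c_[P[:,0],P[:,1],np.ones(len(P))],P[:,2],rcond=None)[0],P.min(0),P.max(0))
"; python3 go.py 0.525 -0.157 0.2 6.5
```

```text
[-0.00410045  0.01308463  0.0234043 ] [ 0.44634484 -0.18867793  0.00219388] [ 0.63603567 -0.12172378  0.02202683]
t 21.4 pos [ 0.5184 -0.1598  0.2017] F [-0.9 -2.2  0.8] w 1.003
x [-0.994 -0.106 -0.001] z [ 0.     0.007 -1.   ]
q [-0.11  0.24  0.42  1.68 -0.11  1.25  2.01]
delta [-0.68, 0.21, 0.17, 0.38, 0.06, -0.43]
```

View pics/w20.png

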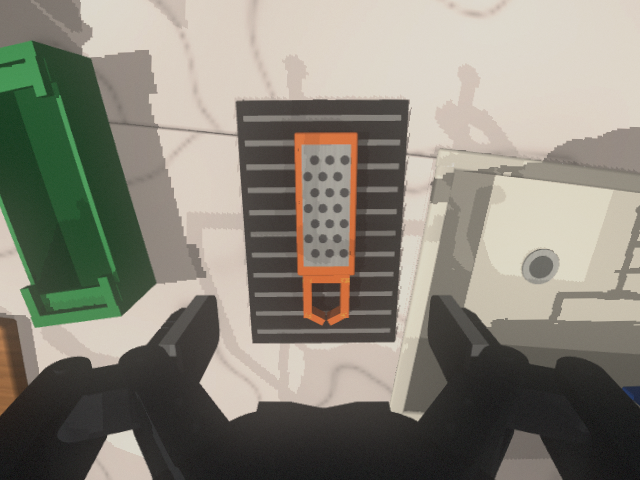

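The grater lies flat on the mat, spanning (295..357, 132..325) in the wrist picture. Measuring its pose.

```bash
cat > gr.py <<'E'
from h import *
import m,sys
def grater(n,z=.020):
    im,d,K,k1,T=load(n); g=m.masks(im)['orange'].astype(np.uint8)
    hsv=cv2.cvtColor(im,cv2.COLOR_RGB2HSV)
    nn,l,st,c=cv2.connectedComponentsWithStats(g); 
    P=[]
    for i in range(1,nn):
        if st[i,4]>15:
            v,u=np.where(l==i); X=onplane(np.c_[u,v],z,K,k1,T)
            md=np.median(X,0)
            if .35<md[0]<.75 and md[1]<0.02: P.append(X)
    X=np.concatenate(P); r=cv2.minAreaRect((X[:,:2]*1000).astype(np.float32)); print(n,np.round(r[0],1),np.round(r[1],1),round(r[2],2)); return r
if __name__=="__main__":
    grater(sys.argv[1],float(sys.argv[2]))
E
python3 gr.py w20 .020; python3 -c "
from h import *
grab('wrist','w21');grab('top','t21')"; python3 gr.py w21 .02; python3 mb.py w21; python3 gr.py t21 .02;python3 go.py
```

```text
w20 [ 538.8 -152.5] [180.8  53.5] 6.33
w21 [ 538.9 -152.5] [180.2  53.6] 6.44
w21 mat [ 557.  -106.5] [160.6  56.7] 5.65
w21 mat [ 566.4 -196.6] [160.4  47.6] 10.57
w21 box 0.05 2910 [ 499. -371.] [177.2  49.7] 14.68 0.0594
w21 box 0.062 1042 [ 428.6 -382.6] [36.2 35.4] 11.27 0.0674
w21 box 0.05 1862 [ 495.2 -353.7] [169.8  45.7] 31.16 0.0555
t21 [ 664.  -533.5] [ 94.4 842.6] 11.67
t 21.5 pos [ 0.5238 -0.1577  0.2013] F [0.2 0.  0.1] w 1.002
x [-0.994 -0.11  -0.002] z [ 0.002  0.006 -1.   ]
q [-0.11  0.25  0.41  1.67 -0.11  1.25  2.01]
```

View pics/t21.png

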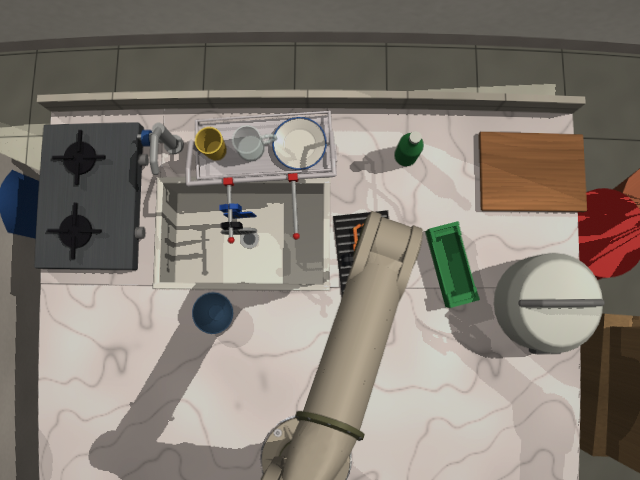

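```bash
python3 go.py 0.541 -0.1523 0.06 6.4
```

```text
t 21.5 pos [ 0.5238 -0.1577  0.2013] F [0.2 0.  0.1] w 1.002
x [-0.994 -0.11  -0.002] z [ 0.002  0.006 -1.   ]
q [-0.11  0.25  0.41  1.67 -0.11  1.25  2.01]
delta [-1.74, 0.26, 14.14, 0.34, 0.13, -0.11]
```

Call:
carry_out --increments '[[[-1,0.26,2,0.3,0,0],[-1.7,0.26,6,0.3,0.1,0],[-1.7,0.26,10.5,0.3,0.1,0],[-1.7,0.26,14,0.3,0.1,0],[-1.7,0.26,14.1,0.3,0.1,0]]]'

```text
clock: 22.0
tool_pos: [0.5381, -0.1507, 0.0549]
tcp_rot: [0.174, -3.128, -0.004]
force: [-0.6, 0.1, -0.1]
width: 1.0
```

```bash
python3 -c "
from h import *
grab('wrist','w22')"; python3 gr.py w22 .02; python3 go.py 0.541 -0.1523 0.016 6.4
```

```text
w22 [ 532.  -153.3] [166.8  53.3] 6.34
t 22.05 pos [ 0.5397 -0.1515  0.0578] F [-0.1  0.4  1.2] w 0.999
x [-0.994 -0.111  0.005] z [-0.005  0.001 -1.   ]
q [-0.08  0.43  0.37  1.78 -0.19  0.97  2.05]
delta [-0.14, -0.1, 4.18, 0.11, -0.29, -0.05]
```

View pics/w22.png

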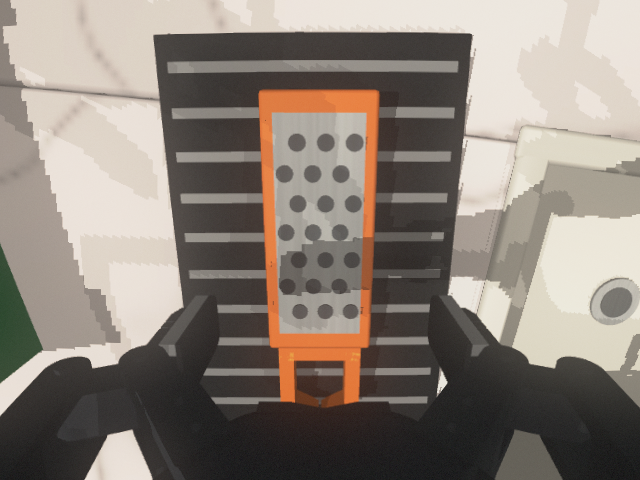

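Call:
carry_out --increments '[[[-0.1,-0.1,1.5,0,-0.3,0],[-0.1,-0.1,3,0,-0.3,0],[-0.1,-0.1,3.9,0,-0.3,0],[-0.1,-0.1,4.15,0,-0.3,0],[-0.1,-0.1,4.15,0,-0.3,0]]]'

```text
clock: 22.55
tool_pos: [0.5407, -0.1523, 0.0165]
tcp_rot: [0.174, -3.137, -0.003]
force: [-0.3, 0.2, 0.3]
width: 1.001
```

Call:
carry_out --increments '[[[0,0,0,0,0,0],[0,0,0,0,0,0],[0,0,0,0,0,0],[0,0,0,0,0,0],[0,0,0,0,0,0]]]' --grip 1 --squeeze 50

```text
clock: 23.05
tool_pos: [0.5414, -0.1524, 0.0176]
tcp_rot: [-0.174, 3.135, 0.003]
force: [-1.0, 0.4, 4.2]
width: 0.614
```

```bash
python3 go.py 0.541 -0.1523 0.016 6.4; python3 -c "
from h import *
grab('wrist','w23')"; python3 gr.py w23 .02
```

```text
t 23.05 pos [ 0.5414 -0.1524  0.0176] F [-1.   0.4  4.2] w 0.614
x [-0.994 -0.11  -0.002] z [ 0.001  0.002 -1.   ]
q [-0.07  0.49  0.36  1.81 -0.22  0.89  2.07]
delta [0.03, 0.02, 0.16, 0.09, 0.09, -0.06]
w23 [ 516.9 -155.1] [136.  53.] 6.33
```

View pics/w23.png

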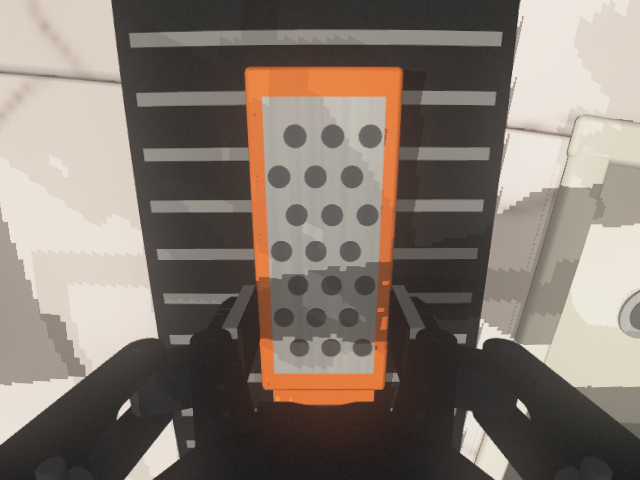

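Call:
carry_out --increments '[[[0,0,-1,0,0,0],[0,0,-3,0,0,0],[0,0,-6,0,0,0],[0,0,-9,0,0,0],[0,0,-11,0,0,0]]]'

```text
clock: 23.6
tool_pos: [0.5417, -0.153, 0.1305]
tcp_rot: [-0.173, 3.133, 0.002]
force: [0.6, 0.3, -2.8]
width: 0.612
```

```bash
python3 go.py 0.522 -0.382 0.13 15
```

```text
t 23.6 pos [ 0.5417 -0.153   0.1305] F [ 0.6  0.3 -2.8] w 0.612
x [-0.994 -0.11  -0.004] z [ 0.004  0.001 -1.   ]
q [-0.1   0.34  0.4   1.72 -0.15  1.11  2.02]
delta [4.48, -22.54, 0.01, 0.04, 0.23, -8.68]
```

Call:
carry_out --increments '[[[0.8,-4,0,0,0,-2],[1.8,-9,0,0,0.1,-4],[2.8,-14,0,0,0.2,-6],[3.8,-19,0,0,0.2,-8],[4.4,-22,0,0,0.2,-8.7]]]'

```text
clock: 24.1
tool_pos: [0.5202, -0.3808, 0.1309]
tcp_rot: [0.407, -3.115, 0.002]
force: [0.5, -1.2, -2.5]
width: 0.611
```

Call:
carry_out --increments '[[[0,0,0,0,0,0],[0,0,0,0,0,0],[0,0,0,0,0,0],[0,0,0,0,0,0],[0,0,0,0,0,0]]]'

```text
clock: 24.6
tool_pos: [0.5211, -0.3791, 0.131]
tcp_rot: [-0.411, 3.114, -0.001]
force: [0.2, 0.4, -2.2]
width: 0.616
```

```bash
 python3 -c "
from h import *
grab('wrist','w24');grab('scene','s24')
";python3 go.py 0.522 -0.382 0.085 15;python3 mb.py w24; python3 gr.py w24 .133
```

```text
t 24.7 pos [ 0.5208 -0.3798  0.131 ] F [-0.4 -0.2 -2.7] w 0.613
x [-0.966 -0.259  0.   ] z [ 0.    -0.001 -1.   ]
q [ 0.27  0.52  0.43  1.48 -0.23  1.19  2.58]
delta [-0.06, -0.24, 4.6, -0.05, -0.01, -0.01]
w24 [ 497.8 -385.3] [136.7  52.9] 15.02
```

View pics/w24.png

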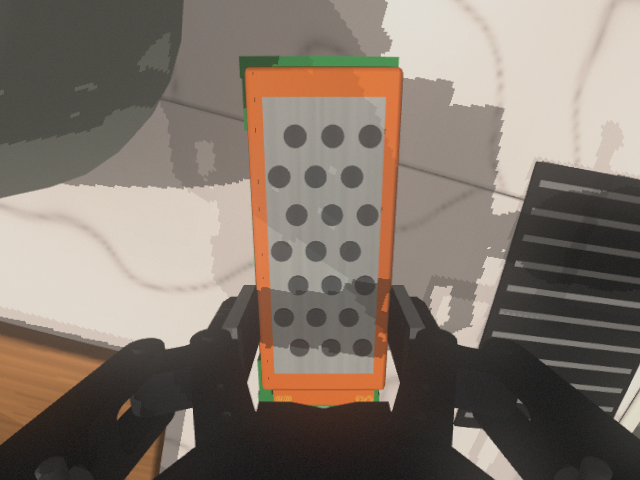

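View pics/s24.png

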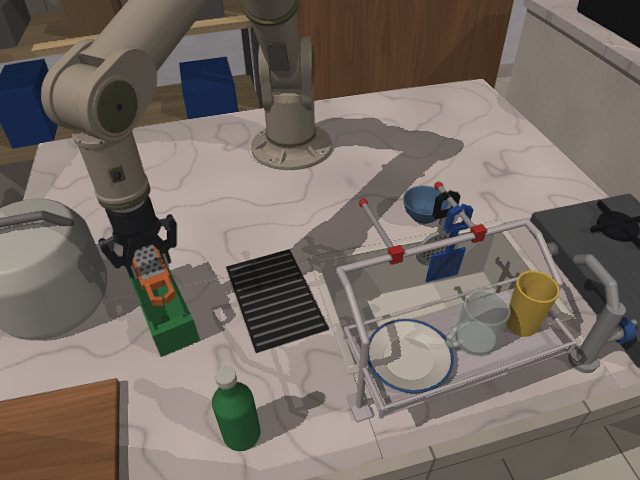

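```bash
python3 - <<'E'
import cv2
im=cv2.imread("pics/w21.png"); cv2.imwrite("pics/c2.png",cv2.resize(im[30:340,0:170],None,fx=3,fy=1.9*1,interpolation=cv2.INTER_CUBIC))
im=cv2.imread("pics/w24.png"); cv2.imwrite("pics/c3.png",cv2.resize(im[40:140,220:420],None,fx=4,fy=4,interpolation=cv2.INTER_CUBIC))
E
```

```text
(no output)
```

View pics/c2.png

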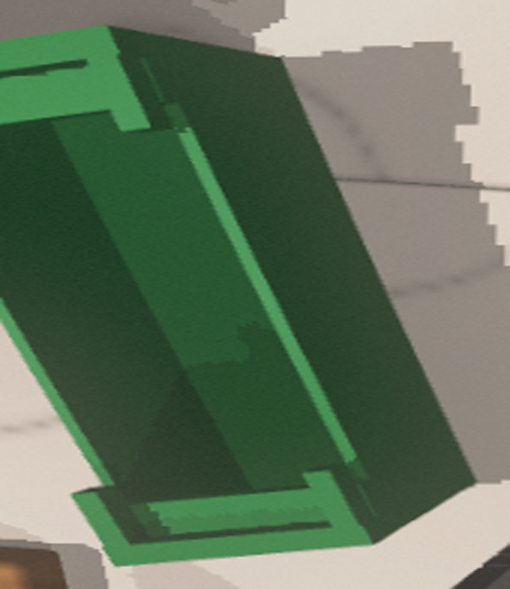

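View pics/c3.png

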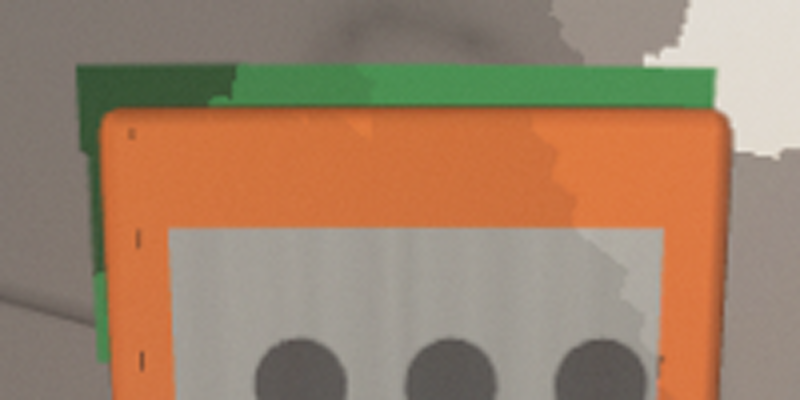

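```bash
python3 - <<'E'
from h import *
im,d,K,k1,T=load("w21"); X=onplane([(36,44.2),(124,316.3),(39.3,327.4)],.068,K,k1,T)[:,:2]*1000; print(X.round(1))
a=X[0]-X[1]; print("len",np.hypot(*a),np.degrees(np.arctan2(*(X[1]-X[0])[::-1])),"wid",np.hypot(*(X[1]-X[2])),"ctr",(X[0]+X[2])/2)
im,d,K,k1,T=load("w24"); Y=onplane([(239.25,56.5),(399,57)],.068,K,k1,T)[:,:2]*1000; print(Y.round(1),np.hypot(*(Y[0]-Y[1])))
yaw=np.radians(15); ex=np.array([np.cos(yaw),np.sin(yaw)]); print("ctr w24",Y.mean(0)+106*ex)
# edges of grater
g=onplane([(220+101/4,40+108/4),(220+732/4,40+110/4)],.1334,K,k1,T)[:,:2]*1000; print(g, g.mean(0)+92.5*ex)
E
```

```text
[[ 408.2 -369.5]
 [ 611.8 -316.2]
 [ 631.5 -391.8]]
len 210.3710289833789 14.666493683914286 wid 78.12365072857347 ctr [ 519.88272114 -380.66881395]
[[ 427.9 -447.4]
 [ 407.5 -370.5]] 79.64574893225978
ctr w24 [ 520.07362389 -381.51409208]
[[ 438.62040454 -428.11672596]
 [ 425.13127166 -377.38096276]] [ 521.22397703 -378.80808269]
```

Call:
carry_out --increments '[[[0.1,-0.2,0.5,0,0,0],[0.18,-0.21,2,0,0,0],[0.18,-0.21,3.7,0,0,0],[0.18,-0.21,4.6,0,0,0],[0.18,-0.21,4.6,0,0,0]]]'

```text
clock: 25.2
tool_pos: [0.5183, -0.3814, 0.0824]
tcp_rot: [0.409, -3.111, -0.003]
force: [-0.8, 0.0, -2.9]
width: 0.619
```

```bash
 python3 -c "
from h import *
im,d,K,k1,T=grab('wrist','w25')
c=im[0:180,200:440,::-1]; cv2.imwrite('pics/c4.png',cv2.resize(c,None,fx=3.3,fy=3.3,interpolation=cv2.INTER_CUBIC))
";python3 go.py 0.52 -0.3815 0.0736 15; python3 gr.py w25 .0884
```

```text
t 25.25 pos [ 0.519  -0.382   0.0838] F [ 0.7 -0.4 -1. ] w 0.611
x [-0.966 -0.259  0.002] z [-0.002  0.    -1.   ]
q [ 0.29  0.57  0.42  1.52 -0.25  1.11  2.59]
delta [-0.11, 0.02, 1.02, 0.03, -0.1, -0.02]
w25 [ 493.6 -387.9] [132.4  51.5] 14.99
```

View pics/c4.png

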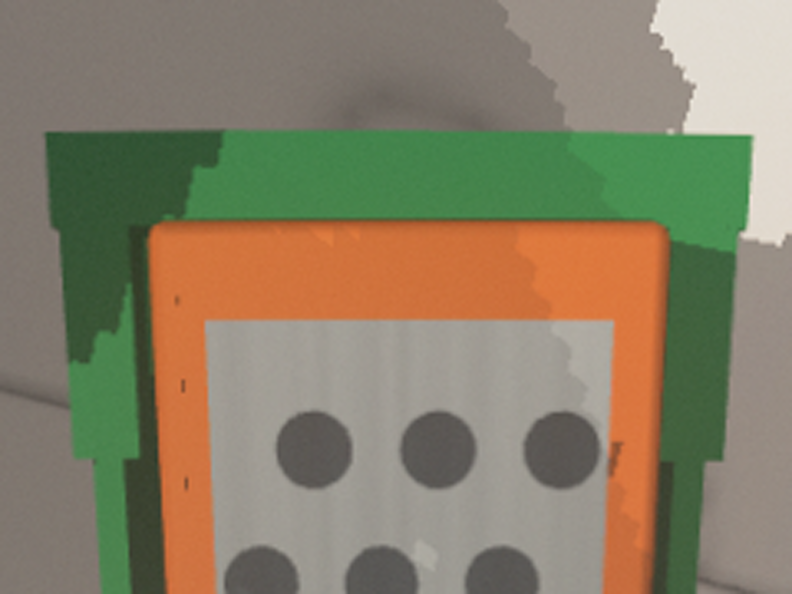

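```bash
python3 - <<'E'
from h import *
im,d,K,k1,T=load("w25"); f=lambda u,v:(200+u/3.3,v/3.3)
yaw=np.radians(15); ex=np.array([np.cos(yaw),np.sin(yaw)]);ey=np.array([-ex[1],ex[0]])
B=onplane([f(46,132),f(752,135)],.068,K,k1,T)[:,:2]*1000
for z in(.085,.087):
    G=onplane([f(148,221),f(670,221)],z,K,k1,T)[:,:2]*1000
    print(np.hypot(*(B[0]-B[1])),np.hypot(*(G[0]-G[1])),"along gap",(G.mean(0)-B.mean(0))@ex,"lat",(G.mean(0)-B.mean(0))@ey, "want 13.5, 0")
E
```

```text
79.51222739241295 52.67280474524675 along gap 12.113338880575219 lat 1.019903108514181 want 13.5, 0
79.51222739241295 51.85521659187414 along gap 12.439543050821733 lat 1.0091355310973031 want 13.5, 0
```

Call:
carry_out --increments '[[[-0.09,0,0.1,0,-0.1,0],[-0.09,0,0.3,0,-0.1,0],[-0.09,0,0.5,0,-0.1,0],[-0.09,0,0.7,0,-0.1,0],[-0.09,0,0.9,0,-0.1,0]]]'

```text
clock: 25.75
tool_pos: [0.5199, -0.3818, 0.0748]
tcp_rot: [-0.41, 3.115, 0.001]
force: [0.2, -0.1, -2.0]
width: 0.614
```

Call:
carry_out --increments '[[[0,0,0.1,0,0,0],[0,0,0.15,0,0,0],[0,0,0.15,0,0,0],[0,0,0.15,0,0,0],[0,0,0.15,0,0,0]]]'

```text
clock: 26.25
tool_pos: [0.5198, -0.3817, 0.0737]
tcp_rot: [-0.41, 3.115, 0.001]
force: [-2.5, 2.5, 5.6]
width: 0.621
```

```bash
 python3 -c "
from h import *
im,d,K,k1,T=grab('wrist','w26')
c=im[0:180,200:440,::-1]; cv2.imwrite('pics/c5.png',cv2.resize(c,None,fx=3.3,fy=3.3,interpolation=cv2.INTER_CUBIC))
";python3 go.py 0.52 -0.3815 0.0736 15
```

```text
t 26.3 pos [ 0.5198 -0.3817  0.0737] F [-3.7  3.8  5.3] w 0.614
x [-0.966 -0.259 -0.   ] z [ 0.     0.001 -1.   ]
q [ 0.29  0.58  0.42  1.53 -0.25  1.09  2.6 ]
delta [-0.02, 0.01, 0.01, 0.03, 0.02, -0.01]
```

View pics/c5.png

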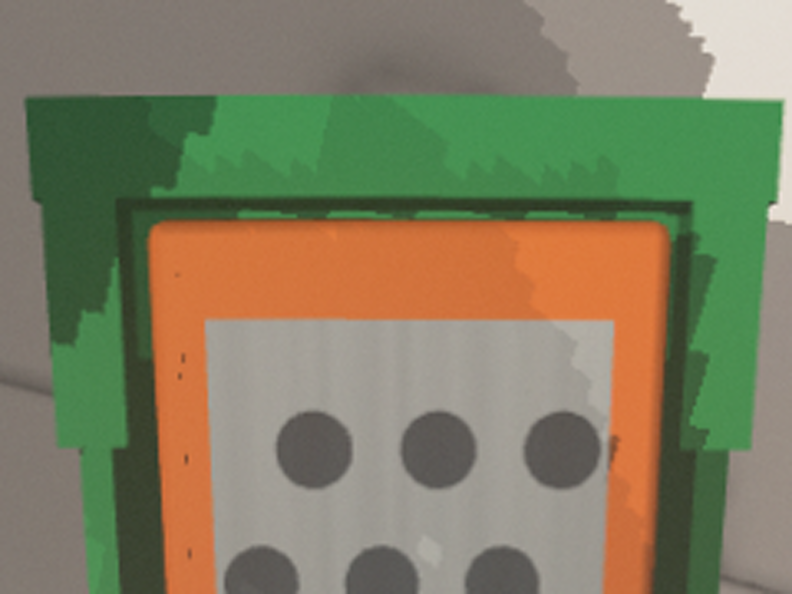

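The grater is inside the stops and lip at seat height, with contact force. Releasing and retreating.

Call:
carry_out --increments '[[[0,0,0,0,0,0],[0,0,0,0,0,0],[0,0,0,0,0,0],[0,0,0,0,0,0],[0,0,0,0,0,0]]]' --grip 0

```text
clock: 26.8
tool_pos: [0.5199, -0.3817, 0.0736]
tcp_rot: [-0.41, 3.114, 0.001]
force: [0.3, -0.6, 0.5]
width: 0.998
```

Call:
carry_out --increments '[[[0,0,-0.5,0,0,0],[0,0,-3,0,0,0],[0,0,-7,0,0,0],[0,0,-11,0,0,0],[0,0,-14,0,0,0]]]'

```text
clock: 27.3
tool_pos: [0.5202, -0.3824, 0.217]
tcp_rot: [-0.409, 3.112, -0.002]
force: [0.5, -0.6, 1.1]
width: 1.004
```

Call:
carry_out --increments '[[[1,0,0,0,0,0],[2,0,0,0,0,0],[3,0,0,0,0,0],[4,0,0,0,0,0],[4,0,0,0,0,0]]]'

```text
clock: 27.8
tool_pos: [0.4791, -0.3936, 0.216]
tcp_rot: [-0.405, 3.115, -0.001]
force: [0.6, -1.0, 0.4]
width: 1.001
```

```bash
 python3 -c "
from h import *
import m
im,d,K,k1,T=grab('wrist','w27'); grab('scene','s27'); grab('top','t27')
P=cloud(m.masks(im)['orange'],d,K,k1,T); P=P[(P[:,2]<.1)&(P[:,2]>.07)]
print(len(P),np.linalg.lstsq(np.c_[P[:,0]-.52,P[:,1]+.38,np.ones(len(P))],P[:,2],rcond=None)[0].round(4),P[:,2].max())
m.rep('s27',['blue'])
";python3 gr.py w27 .076;python3 mb.py w27;python3 go.py
```

```text
4420 [0.0004 0.0024 0.0756] 0.07823467104034709
s27 blue [202  71  31   9 101] [216.1  74.8] [-0.718 -0.159 -0.085] [-0.77  -0.212 -0.091] [-0.662 -0.101 -0.079]
s27 blue [ 182   78   54   41 1715] [207.1  97.4] [-0.612 -0.213 -0.124] [-0.729 -0.299 -0.202] [-0.594 -0.106 -0.078]
s27 blue [   0   85   53   63 2316] [ 22.3 117.2] [-0.609 -0.896 -0.087] [-0.661 -0.988 -0.21 ] [-0.594 -0.823  0.021]
s27 blue [444 205  29  32 414] [456.  219.4] [0.643 0.165 0.227] [0.594 0.15  0.183] [0.648 0.195 0.254]
s27 blue [426 245  39  37 559] [444.8 261.9] [0.642 0.165 0.12 ] [0.634 0.131 0.071] [0.646 0.204 0.162]
s27 blue [629 321   6  11  15] [631.9 325.7] [0.858 0.437 0.096] [0.848 0.432 0.089] [0.865 0.439 0.098]
s27 blue [370 327  11  14  15] [374.3 333.1] [ 0.769 -0.022  0.129] [ 0.76  -0.033  0.127] [ 0.78  -0.009  0.132]
s27 blue [430 326  16  14  23] [438.6 332.6] [0.797 0.081 0.129] [0.781 0.072 0.127] [0.811 0.085 0.132]
s27 blue [371 349  82  44 182] [417.9 378.9] [0.873 0.014 0.13 ] [ 0.83  -0.049  0.127] [0.889 0.087 0.133]
w27 [ 518. -382.] [181.1  53. ] 15.13
t 27.95 pos [ 0.4817 -0.3923  0.2164] F [0.5 0.9 0.7] w 0.999
x [-0.966 -0.259 -0.002] z [ 0.002 -0.001 -1.   ]
q [ 0.29  0.41  0.47  1.44 -0.19  1.33  2.6 ]
```

View pics/w27.png

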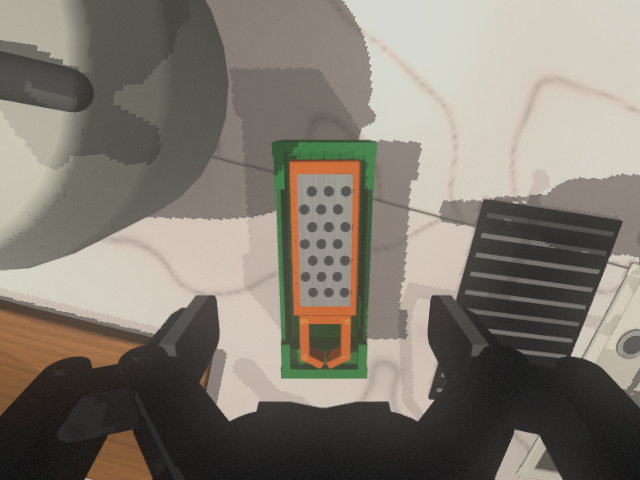

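View pics/s27.png

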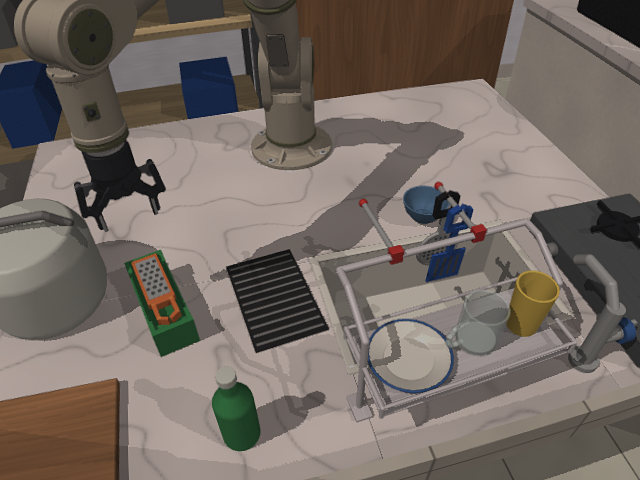

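Grater top at 75.6 mm with slope under 0.003, inside the lips and stops. The skimmer and turner still hang on the spare hook, and the gripper is clear.

```bash
python3 -c "
from station import arm
print(arm.hand_in())"
```

```text
the job is handed in; nothing more can be done
None
```

The job is done and handed in at about 28 s of the 69 s allowed. `hand_in` reports no verdict.

- **Skimmer and turner:** both hang let go on the spare hook, about 40 mm apart, turner inside and skimmer outside. The last scene picture still shows them there. The turner grasp was about 10 mm off-centre because I read the pose before the arm had settled. I recentred it before pulling the turner off the hook.
- **Grater on the mat:** I pivoted it down with its foot on the mat and let go. The loop end dropped a little under 20 mm at release. It then lay flat, with its centre about 4 mm from the mat's centre.
- **Grater on the box:** I took it again by its middle and seated it on the catch box.
    - **Height and tilt:** its top is at 75.6 mm, where 76 mm is expected, and its slope is below 0.003.
    - **Heading:** it lies at 15.1°, against about 15° for the box.
    - **Position:** its centre measures within about 2 mm of the box centre.
- **Bowl and gripper:** the bowl looks unmoved in the pictures; I did not measure it. The gripper was open and clear of everything at hand-in.

Two measurements disagreed slightly. The wrist and top cameras differed by 1 to 3 mm on the hook and box positions, so I placed the grater from wrist pictures alone. The wrist pictures also gave the grater's length as about 181 mm instead of 185 mm, so I worked out its centre from the foot edge before the pick-up and the seating.

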